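# Slide the lid off the pencil box and set out the eraser

## Robot

A 7-joint arm with a two-finger parallel gripper is mounted at the origin on a cart in front of the work surface, level with it; the furniture and walls round the work are solid. World frame = base frame: x ahead of the robot, y to its left, z up, the work surface at z = 0. Lengths are in mm, angles in rad, forces in N, time in s.
With the tool pointing down it reaches from about 400 to 850 mm from the base axis. Payload 4.5 kg.
Tool frame: the origin (TCP) lies midway between the tips of the shut fingers; the grasp point (between the pads) lies 19 mm behind it; x points along the fingers, z is the direction in which the jaws open and shut, and the axes are right-handed (so a half turn about x gives the same grasp; the last joint's range is limited). The gripper opens to 88 mm and grips with 3 to 60 N. Pads are 18 mm wide; open, the fingers measure 123 mm over their backs; the gripper's body (75 mm by 187 mm) begins 45 mm behind the grasp point.
Start: joints at [-1.234, 0.689, -0.195, 1.565, 0.157, 0.902, -0.215], TCP at [186.351, 596.596, 238.743] pointing down, gripper open.
Joint ranges: [-3.01, 3.01], [-0.46, 2.08], [-1.47, 1.51], [0.13, 2.56], [-1, 4.14], [0.04, 2.09], [-2.66, 2.66]. Speed limits (rad/s): [2.57, 2.57, 3.14, 3.14, 3.14, 3.14, 3.14].

## Interface

Orientations are given as a unit quaternion [w, x, y, z].
In Python, from cell import monitor, read_camera, job gives the robot as it stands. The module is installed in compiled form; this text tells all that it offers.
- The arm moves only by the tool move_arm, never from a script. Its argument "commands" is a list of rows, each an object of numbers: "dx", "dy", "dz": the shift along the tool's x, y, z in mm; "rx", "ry", "rz": the turn, a rotation vector about the tool's x, y, z in degrees. A call has 1 to 8 rows; each row shifts and turns the pose as measured when the row begins, along the tool's axes as they then stand; what a row does not reach is not made up. A row lasts 1/8 s, in which the tool goes at most 62.5 mm and 10.7 degrees, less where a joint would pass 70% of its speed; a pose out of reach is approached as far as the arm can. A call is refused whole if a number of a shift passes 62.5 or a number of a turn 10.7, either way. A call with a gripper value outside its range is refused whole. "hand" is the closure, from -1 (fully open) to 1 (shut), so that 0 is half open, set as the call begins (left out, the last holds). The fingers move at their own pace and stop on an object; "newtons" is the grip in N (left out, the last holds). Time passes only in rows, so rows that do not move let the fingers close. It gives the time, the measured TCP pose, the force and the opening at its end, in the units of the state.
- monitor.read_state(): the state, without advancing time (a new reading comes with each control period).
- read_camera(name): name is "scene" or "top"; returns a dict with "frame" (400x640x3 uint8, blue, green, red), "K" (3x3 intrinsics, pixels), "rvec" (rotation vector, rad) and "tvec" (3), from world to camera coordinates, as OpenCV has them. Camera axes: x right, y down, z forward; pixel columns grow to the right and rows downward; lengths in mm; the calibration is good to about 2 mm. A picture is of the moment at which its call begins. There is no depth.
- job.sign_off(): hands the job in, once; it reports no verdict.
The state is a dict: "t": time; "q": joint angles; "qd": joint speeds; "effort": joint torques, N m; "eef_pos": TCP position; "eef_rot": TCP orientation; "wrist_force": force on the tool from outside, world axes, zero at the start; "ft_torque": the same for the moment, N m; "width": finger opening in mm.
Only numpy, scipy, OpenCV 4.12 (cv2) and the standard library are available. Lean on these libraries where they do the work, as an engineer would, in place of code of your own. Each camera call takes 0.05 s, during which the arm holds its last target.

## Task

Open the wooden pencil box: press down behind the lid's grip bar so that the lid's front end rocks up over the stop lip, slide it forward until it is clear of the grooves, and lay the lid flat on the desk beside the box, right side up. Then take the eraser out of the box and lay it flat on the notebook. Leave the sharpener lying in the box and do not disturb the other things on the desk.

Things in the scene. Friction and masses are not known exactly. Their poses are not given: they have to be found in the camera images.
- pencil_box: Flat pale wood box with a sliding lid, 94 wide (x) x 192 long (y) x 47 mm high; it does not move. Origin: centre of its underside, z up; +y is its front, where the lid slides out. Inside 76 x 180 mm, floor 5.5 mm and wall tops up to 40 mm above the origin. It holds the eraser and the sharpener, one in the front half and one in the back half, either way round.
- box_pivot (a point): Point midway between the two side ledges that carry the lid (beyond x = +-37 mm), 34 mm high, at box y = -28 mm. The ledges are level from here to the front; from here to the back wall (inner face y = -90 mm, top 38.5 mm) they slope down by 4.5 mm, so the lid rocks about this line.
- box_rails (a point): Midway between the front ends of the two rails, at box y = -16 mm, 47 mm high. The rails run from here to the back over the ledges (beyond x = +-37 mm, undersides 41.5 mm high) and with them form the grooves that hold down the lid's rear part.
- box_lip (a point): Middle of the stop lip: the front wall's top edge, 38 mm high, 4 mm above the ledges, 6 mm thick (box y = 90 to 96 mm). It stops the resting lid from sliding out toward +y.
- lid: Loose lid of the same wood, 70 to 120 g: a panel 84 (x) x 176 (y) x 5 mm with a grip bar across its top. Origin: centre of the panel's underside; z up, +y its front end. At the start its axes match the box's, its origin is 34 mm above the box's, its front end 2 mm behind the lip. After 75 mm of slide it is clear of the rails and can be lifted off; past 85 mm it may tip over the lip.
- lid_grip (a point): Top centre of the lid's grip bar: 60 mm long along x, 10 mm thick along y (lid y = -35 to -25 mm), 13 mm high above the panel; the panel's top is 13 mm below this point.
- lid_press (a point): Where to press: on the panel's top at lid y = -62 mm, midway between bar and rear end. 1 to 3 N tips the rear down (2.5 mm here) and lifts the front end about 8 mm, over the lip. Keep pressing and slide toward +y, pushing the bar's back face; after 20 mm the front end rests on the lip and pushing the bar alone suffices.
- lid_front (a point): Middle of the lower edge of the lid's front end (lid y = +88 mm).
- eraser: White eraser in a blue card sleeve, 20 x 43 x 13 mm, lying in the box, roughly across it. Origin: centre of its underside; its y axis runs along the 43 mm length, z up. Hidden until the lid is off.
- sharpener: Small grey metal wedge pencil sharpener, 15 x 27 x 14 mm, lying in the other half of the box; it stays there. Origin: centre of its underside.
- notebook: Closed white pad, 198 (x) x 136 (y) x 10 mm, lying loose on a grey felt desk pad (240 x 180 x 4 mm, fixed) to the right of the box. Origin: centre of its underside; top face 10 mm above it.
- stapler: Teal desk stapler, 34 x 135 x 42 mm, bystander. Origin: centre of its underside.
- tape_roll: Roll of masking tape lying flat, 74 mm across, 19 mm high, bystander.
- usb_stick: Red memory stick, 17 x 51 x 8 mm, bystander.
- binder_clip: Black binder clip, 32 x 20 x 37 mm, bystander.

How it is judged:
By the outcome, as a careful person would: the job done as asked, in the order asked, and still so for the second after the job is handed in, with the robot touching nothing.
It also fails if it takes over 58 s, if anything falls off the work surface, if the arm or the gripper's body presses on something with over 40 N, if the wrist force passes 120 N, or if a joint passes its speed limit or range.

## Working session

There is one attempt and no reset: what is moved stays moved. The work goes in short steps, Python scripts to look and compute and a tool call to move; the robot and the scene stay as the last step left them, time stands still between calls to the robot, and variables do not carry over. Pictures are saved under pics/ and viewed, and the job is handed in when it is done.

Besides the shell and the picture viewer there is one more tool, called after ">>>" by a JSON object that holds its "method" and its "body". move_arm: Moves the arm, as the interface text tells. Its arguments: {"type":"object","properties":{"commands":{"type":"array"},"hand":{"type":"number"},"newtons":{"type":"number"}},"required":["commands"]}

```bash
mkdir -p pics
cat > h.py <<'E'
import numpy as np,cv2
from cell import monitor, read_camera, job
def cam(n,save=None):
    c=read_camera(n)
    if save: cv2.imwrite('pics/'+save,c['frame'])
    return c
def ray(c,uv,z):
    R=cv2.Rodrigues(np.array(c['rvec'],float))[0];t=np.array(c['tvec'],float).ravel()
    o=-R.T@t
    d=R.T@np.linalg.inv(c['K'])@np.array([uv[0],uv[1],1.])
    return o+d*(z-o[2])/d[2]
def proj(c,P):
    return cv2.projectPoints(np.array(P,float).reshape(-1,1,3),np.array(c['rvec'],float),np.array(c['tvec'],float),np.array(c['K'],float),None)[0].reshape(-1,2)
E
python3 - <<'E'
from h import *
for n in('scene','top'):
    c=cam(n,n+'0.png')
    R=cv2.Rodrigues(np.array(c['rvec'],float))[0];print(n,-R.T@np.array(c['tvec'],float).ravel(),c['K'][0][0])
s=monitor.read_state();print(s)
E
```

```text
scene [  16.27204043 -646.8493108   937.55382518] 464.6348614293211
top [ 364.99873511  -10.40711809 1472.42655553] 447.6800704497005
{'t': 0.1, 'q': array([-1.23420384,  0.68990135, -0.19451755,  1.56621726,  0.15725988,
        0.90251784, -0.21509909]), 'qd': array([-0.00129723, -0.00165951, -0.00240986, -0.00243915,  0.00163037,
       -0.00247381, -0.00014834]), 'effort': array([-2.53367340e-03, -5.28494453e+01, -1.27122715e+00, -1.53836542e+01,
       -5.25160145e-02,  1.97277237e-03,  5.00743920e-05]), 'eef_pos': array([186.23229789, 596.01663922, 237.99546521]), 'eef_rot': array([ 0.56922786, -0.41925806,  0.57013183,  0.41851168]), 'wrist_force': array([-0.17066786, -0.07223662, -0.60898538]), 'ft_torque': array([ 0.04238341, -0.01388022,  0.02374293]), 'width': 88.11891898915052}
```

View pics/scene0.png

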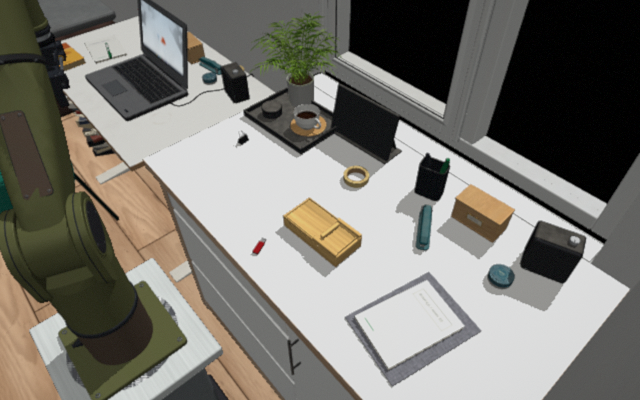

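View pics/top0.png

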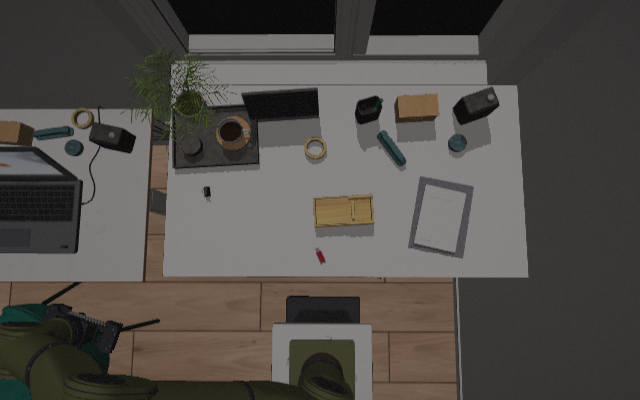

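Run:
```python
from h import *
a=cv2.imread('pics/top0.png')[180:280,290:490];b=cv2.imread('pics/scene0.png')[190:270,270:370]
cv2.imwrite('pics/z0.png',cv2.resize(a,None,fx=4,fy=4,interpolation=cv2.INTER_CUBIC));cv2.imwrite('pics/z1.png',cv2.resize(b,None,fx=7,fy=7,interpolation=cv2.INTER_CUBIC))
c=cam('top')
for n,uv,z in[('c',(343.5,211),45),('barc',(353,210),52),('usb',(320,256),8),('tape',(315,148),19),('stap',(391,149),40),('nb',(441,216),14)]:print(n,ray(c,uv,z))
```

```text
c [507.86610319 -68.26098728  45.        ]
barc [510.43183581 -98.2345346   52.        ]
usb [364.90507925   6.90737047   8.        ]
tape [720.63157823  24.62873387  19.        ]
stap [ 712.3153765  -224.44042352   40.        ]
nb [ 495.31411624 -386.93499817   14.        ]
```

View pics/z0.png

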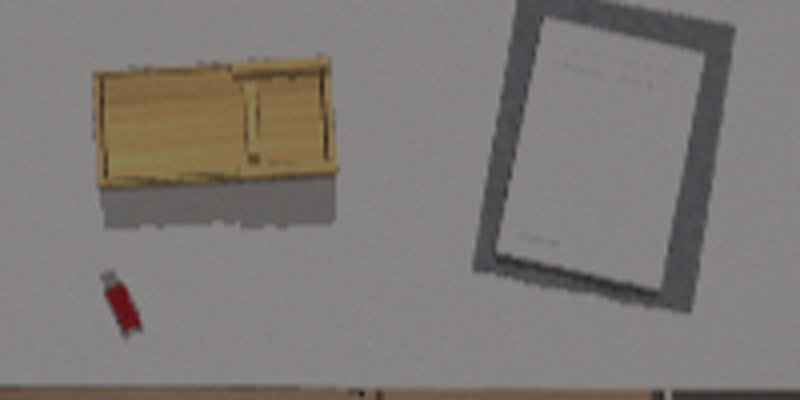

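View pics/z1.png

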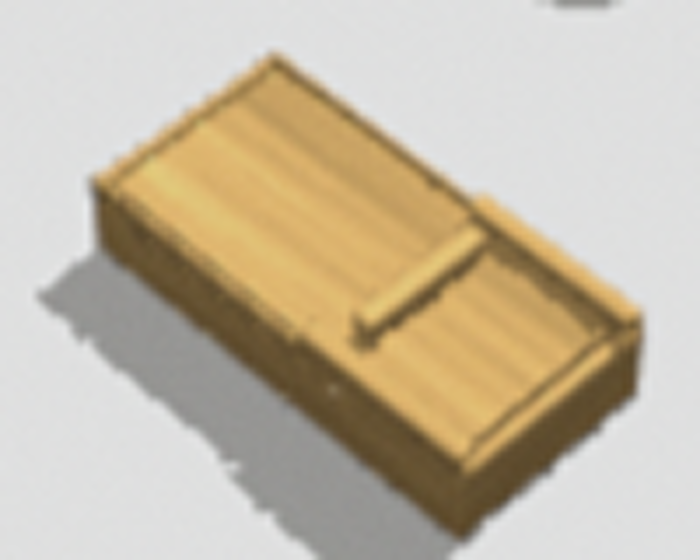

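Run:
```python
from h import *
t=cam('top');s=cam('scene')
f=lambda p,sc,o:((p[0]+.5)/sc-.5+o[0],(p[1]+.5)/sc-.5+o[1])
T=dict(FF=((95,73),39),FN=((100,186),39),BF=((329,58),47),BN=((336,173),47),barF=((250,80),52),barN=((254,157),52))
S=dict(FF=((275,55),39),FN=((95,182),39),BF=((640,318),47),BN=((463,465),47),barF=((480,228),52),barN=((362,318),52))
for k in T:print(k,ray(t,f(T[k][0],4,(290,180)),T[k][1])[:2].round(1),ray(s,f(S[k][0],7,(270,190)),S[k][1])[:2].round(1))
# mask-based
for n,c in(('top',t),('scene',s)):
    h=cv2.cvtColor(c['frame'],cv2.COLOR_BGR2HSV)
    m=cv2.inRange(h,(12,90,50),(30,255,255))
    for q in cv2.findContours(m,cv2.RETR_EXTERNAL,cv2.CHAIN_APPROX_NONE)[0]:
        if cv2.contourArea(q)>300: print(n,cv2.minAreaRect(q),cv2.boundingRect(q))
```

```text
FF [550.8  28.6] [551.6  25.9]
FN [459.6  24.1] [460.2  20.3]
BF [ 562.3 -159.4] [ 560.7 -162.9]
BN [ 469.9 -163.9] [ 471.2 -168.8]
barF [543.7 -95.7] [543.8 -98.1]
barN [482.1 -98.4] [ 484.8 -101.3]
top ((190.0, 369.0), (24.0, 62.0), 90.0) (159, 357, 63, 25)
top ((409.6500244140625, 339.9500427246094), (40.160926818847656, 64.51046752929688), 71.56505584716797) (373, 331, 74, 38)
top ((343.062744140625, 210.58663940429688), (28.93282699584961, 58.863338470458984), 86.09950256347656) (313, 195, 61, 32)
top ((315.0, 147.5), (21.0, 20.0), 90.0) (305, 137, 21, 22)
top ((10.0, 131.5), (21.0, 20.0), 90.0) (0, 121, 21, 22)
top ((416.3124694824219, 106.40531921386719), (22.38317108154297, 42.98173522949219), 86.53176879882812) (395, 94, 44, 25)
scene ((235.19229125976562, 375.5384216308594), (57.68881607055664, 14.144854545593262), 56.30992889404297) (217, 349, 36, 51)
scene ((12.0, 370.5), (57.0, 24.0), 90.0) (0, 342, 25, 58)
scene ((34.94712829589844, 326.5935363769531), (153.22982788085938, 52.014984130859375), 70.38790893554688) (0, 257, 61, 143)
scene ((322.39111328125, 229.41085815429688), (77.67716979980469, 41.090091705322266), 39.289405822753906) (284, 198, 77, 68)
scene ((480.8146057128906, 211.69664001464844), (57.66388702392578, 38.90192413330078), 32.0053825378418) (452, 185, 62, 57)
scene ((356.0, 176.0), (20.0, 24.0), 90.0) (344, 166, 25, 21)
scene ((134.04530334472656, 216.00347900390625), (119.98796844482422, 76.8687744140625), 58.828651428222656) (74, 162, 103, 111)
scene ((76.79200744628906, 149.8560028076172), (73.91844940185547, 20.48807716369629), 68.38521575927734) (60, 112, 37, 71)
scene ((194.68276977539062, 46.6931037902832), (30.39464569091797, 15.529504776000977), 85.2363510131836) (187, 32, 17, 31)
```

```bash
cat >> h.py <<'E'
from scipy.spatial.transform import Rotation as Ro
B0=np.array([510.8,-69.5,0]);YAW=0.056
def box(p):
    c,s=np.cos(YAW),np.sin(YAW);return B0+np.array([c*p[0]-s*p[1],s*p[0]+c*p[1],p[2]])
def cur():
    s=monitor.read_state();q=s['eef_rot'];return s,np.array(s['eef_pos']),Ro.from_quat([q[1],q[2],q[3],q[0]])
def ori(yaw,tilt=0,sgn=1):
    # jaw axis along box-y rotated by yaw, tilt(deg) about horizontal perp axis: rear down (top leans to -y)
    zt=sgn*np.array([-np.sin(yaw),np.cos(yaw),0]);x=np.array([0,0,-1.]);M=np.c_[x,np.cross(zt,x),zt]
    return Ro.from_rotvec(np.array([np.cos(yaw),np.sin(yaw),0])*np.radians(tilt))*Ro.from_matrix(M)
def plan(p,R=None):
    s,p0,R0=cur();d=R0.inv().apply(np.array(p)-p0);
    rv=np.degrees((R0.inv()*R).as_rotvec()) if R is not None else np.zeros(3)
    # constant per-row values also valid in tool frame when rotating: give n rows of rotation
    n=int(max(np.ceil(np.abs(rv).max()/10.5),np.ceil(np.abs(d).max()/60),1))
    print('pos',p0.round(1),'F',np.round(s['wrist_force'],2),'w',round(s['width'],1),'t',round(s['t'],2),'total d',d.round(1),'rv',rv.round(1),'n',n)
    # forward simulate rows
    P=p0.copy();Rc=R0
    for i in range(n):
        dd=Rc.inv().apply((np.array(p)-P)/(n-i));r=rv/n
        print('  ',dd.round(1),r.round(2));P=P+Rc.apply(dd);Rc=Rc*Ro.from_rotvec(np.radians(r))
E
python3 - <<'E'
from h import *
s,p,R=cur();print(R.as_matrix().round(3))
pr=box([0,-62,39]);print(pr)
for sg in(1,-1):plan([pr[0],pr[1],120],ori(YAW,0,sg))
E
```

```text
[[-0.    -0.955  0.298]
 [-0.001  0.298  0.955]
 [-1.    -0.    -0.001]]
[ 514.27018559 -131.4028094    39.        ]
pos [186.3 596.3 238.4] F [-0.57  0.28  0.28] w 88.0 t 0.25 total d [ 118.9 -530.  -596.7] rv [-20.6  -0.   -0. ] n 10
   [ 11.9 -53.  -59.7] [-2.06 -0.   -0.  ]
   [ 11.9 -50.8 -61.5] [-2.06 -0.   -0.  ]
   [ 11.9 -48.6 -63.3] [-2.06 -0.   -0.  ]
   [ 11.9 -46.3 -65. ] [-2.06 -0.   -0.  ]
   [ 11.9 -43.9 -66.6] [-2.06 -0.   -0.  ]
   [ 11.9 -41.5 -68.2] [-2.06 -0.   -0.  ]
   [ 11.9 -39.  -69.6] [-2.06 -0.   -0.  ]
   [ 11.9 -36.5 -71. ] [-2.06 -0.   -0.  ]
   [ 11.8 -33.9 -72.2] [-2.06 -0.   -0.  ]
   [ 11.8 -31.3 -73.4] [-2.06 -0.   -0.  ]
pos [186.3 596.3 238.4] F [-0.57  0.28  0.28] w 88.0 t 0.25 total d [ 118.9 -530.  -596.7] rv [ 1.594e+02 -0.000e+00  1.000e-01] n 16
   [  7.4 -33.1 -37.3] [ 9.97 -0.    0.  ]
   [  7.4 -39.1 -31. ] [ 9.97 -0.    0.  ]
   [  7.4 -43.9 -23.8] [ 9.97 -0.    0.  ]
   [  7.4 -47.3 -15.8] [ 9.97 -0.    0.  ]
   [  7.4 -49.3  -7.4] [ 9.97 -0.    0.  ]
   [  7.4 -49.9   1.3] [ 9.97 -0.    0.  ]
   [  7.4 -48.9   9.9] [ 9.97 -0.    0.  ]
   [  7.4 -46.5  18.2] [ 9.97 -0.    0.  ]
   [  7.4 -42.6  25.9] [ 9.97 -0.    0.  ]
   [  7.4 -37.5  32.9] [ 9.97 -0.    0.  ]
   [  7.4 -31.2  38.9] [ 9.97 -0.    0.  ]
   [  7.4 -24.   43.7] [ 9.97 -0.    0.  ]
   [  7.4 -16.1  47.2] [ 9.97 -0.    0.  ]
   [ 7.4 -7.7 49.3] [ 9.97 -0.    0.  ]
   [ 7.4  1.  49.9] [ 9.97 -0.    0.  ]
   [ 7.4  9.6 49. ] [ 9.97 -0.    0.  ]
```

>>> {"method": "move_arm", "body": {"commands": [{"dx": 0,"dy": -30,"dz": -35,"rx": -2},{"dx": 0,"dy": -45,"dz": -55,"rx": -2},{"dx": 6,"dy": -45,"dz": -57,"rx": -2},{"dx": 10,"dy": -44,"dz": -58,"rx": -2},{"dx": 12,"dy": -42,"dz": -58,"rx": -2},{"dx": 12,"dy": -40,"dz": -60,"rx": -2},{"dx": 12,"dy": -40,"dz": -60,"rx": -2},{"dx": 12,"dy": -38,"dz": -60,"rx": -2}], "hand": 1, "newtons": 20}}

```text
schema error: expected keys dx, dy, dz, rx, ry, rz
```

Run:
```python
from h import *
pr=box([0,-62,39]);plan([pr[0],pr[1],80],ori(YAW,7,1))
```

```text
pos [186.3 596.3 238.4] F [-0.57  0.28  0.28] w 88.0 t 0.25 total d [ 158.9 -530.  -596.7] rv [-20.5  -7.    1.3] n 10
   [ 15.9 -53.  -59.7] [-2.05 -0.7   0.13]
   [ 15.  -50.9 -61.7] [-2.05 -0.7   0.13]
   [ 14.2 -48.6 -63.7] [-2.05 -0.7   0.13]
   [ 13.3 -46.4 -65.5] [-2.05 -0.7   0.13]
   [ 12.4 -44.  -67.3] [-2.05 -0.7   0.13]
   [ 11.4 -41.6 -69. ] [-2.05 -0.7   0.13]
   [ 10.5 -39.1 -70.6] [-2.05 -0.7   0.13]
   [  9.6 -36.6 -72.1] [-2.05 -0.7   0.13]
   [  8.6 -34.  -73.4] [-2.05 -0.7   0.13]
   [  7.6 -31.4 -74.7] [-2.05 -0.7   0.13]
```

All six keys are required.

>>> {"method": "move_arm", "body": {"commands": [{"dx": 0,"dy": -30,"dz": -35,"rx": -2,"ry": 0,"rz": 0},{"dx": 0,"dy": -45,"dz": -55,"rx": -2,"ry": 0,"rz": 0},{"dx": 6,"dy": -45,"dz": -57,"rx": -2,"ry": 0,"rz": 0},{"dx": 10,"dy": -44,"dz": -58,"rx": -2,"ry": 0,"rz": 0},{"dx": 12,"dy": -42,"dz": -58,"rx": -2,"ry": 0,"rz": 0},{"dx": 12,"dy": -40,"dz": -60,"rx": -2,"ry": 0,"rz": 0},{"dx": 12,"dy": -40,"dz": -60,"rx": -2,"ry": 0,"rz": 0},{"dx": 12,"dy": -38,"dz": -60,"rx": -2,"ry": 0,"rz": 0}], "hand": 1, "newtons": 20}}

```text
t: 1.25
eef_pos: [402.0, 166.8, 182.1]
eef_rot: [0.504, -0.498, 0.498, 0.5]
wrist_force: [1.5, 0.4, -0.5]
width: 10.1
```

Run:
```python
from h import *
pr=box([0,-62,39]);plan([pr[0],pr[1],80],ori(YAW,7,1))
```

```text
pos [402.  166.8 182.1] F [ 1.48  0.42 -0.49] w 10.1 t 1.25 total d [  99.9 -113.2 -298.6] rv [-3.4 -6.5  0.4] n 5
   [ 20.  -22.6 -59.7] [-0.69 -1.3   0.08]
   [ 18.6 -22.  -60.4] [-0.69 -1.3   0.08]
   [ 17.2 -21.2 -61.1] [-0.69 -1.3   0.08]
   [ 15.7 -20.5 -61.7] [-0.69 -1.3   0.08]
   [ 14.3 -19.8 -62.3] [-0.69 -1.3   0.08]
```

>>> {"method": "move_arm", "body": {"commands": [{"dx": 16,"dy": -20,"dz": -52,"rx": -0.7,"ry": -1.3,"rz": 0},{"dx": 16,"dy": -20,"dz": -52,"rx": -0.7,"ry": -1.3,"rz": 0},{"dx": 15,"dy": -19,"dz": -52,"rx": -0.7,"ry": -1.3,"rz": 0},{"dx": 14,"dy": -19,"dz": -52,"rx": -0.7,"ry": -1.3,"rz": 0},{"dx": 13,"dy": -18,"dz": -50,"rx": -0.7,"ry": -1.3,"rz": 0},{"dx": 10,"dy": -15,"dz": -35,"rx": 0,"ry": 0,"rz": 0},{"dx": 0,"dy": 0,"dz": 0,"rx": 0,"ry": 0,"rz": 0}]}}

```text
t: 2.12
eef_pos: [528.1, -133.0, 75.9]
eef_rot: [0.521, -0.482, 0.453, 0.539]
wrist_force: [0.1, -0.5, 0.6]
width: 0.4
```

Run:
```python
from h import *
plan(box([0,-57,60]),ori(YAW,7,1))
cam('scene','s1.png')
a=cv2.imread('pics/s1.png')[150:290,240:400];cv2.imwrite('pics/z2.png',cv2.resize(a,None,fx=4,fy=4,interpolation=cv2.INTER_CUBIC))
```

```text
pos [ 528.1 -133.    75.9] F [ 0.11 -0.55  0.58] w 0.4 t 2.12 total d [16.5 14.   5.2] rv [-0.4  0.2  0.9] n 1
   [16.5 14.   5.2] [-0.39  0.18  0.88]
```

View pics/z2.png

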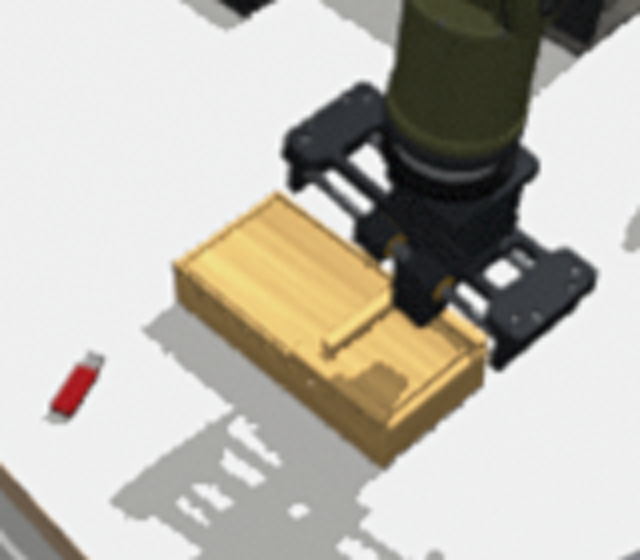

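>>> {"method": "move_arm", "body": {"commands": [{"dx": 6,"dy": 7,"dz": 3,"rx": 0,"ry": 0,"rz": 0.9},{"dx": 6,"dy": 7,"dz": 3,"rx": 0,"ry": 0,"rz": 0},{"dx": 6,"dy": 0,"dz": 0,"rx": 0,"ry": 0,"rz": 0},{"dx": 0,"dy": 0,"dz": 0,"rx": 0,"ry": 0,"rz": 0}]}}

```text
t: 2.68
eef_pos: [511.2, -117.7, 59.6]
eef_rot: [0.514, -0.48, 0.454, 0.547]
wrist_force: [-0.2, -0.2, 0.4]
width: 0.2
```

Run:
```python
from h import *
plan(box([0,-57,42]),ori(YAW,7,1))
```

```text
pos [ 511.2 -117.7   59.6] F [-0.18 -0.23  0.38] w 0.2 t 2.67 total d [ 16.3  -2.4 -11. ] rv [ 0.2  0.3 -0.2] n 1
   [ 16.3  -2.4 -11. ] [ 0.22  0.34 -0.21]
```

>>> {"method": "move_arm", "body": {"commands": [{"dx": 0,"dy": -2.4,"dz": -10,"rx": 0,"ry": 0,"rz": 0},{"dx": 5,"dy": 0,"dz": 0,"rx": 0,"ry": 0,"rz": 0},{"dx": 5,"dy": 0,"dz": 0,"rx": 0,"ry": 0,"rz": 0},{"dx": 2,"dy": 0,"dz": 0,"rx": 0,"ry": 0,"rz": 0},{"dx": 0,"dy": 0,"dz": 0,"rx": 0,"ry": 0,"rz": 0}]}}

```text
t: 3.3
eef_pos: [514.8, -126.8, 45.6]
eef_rot: [0.514, -0.48, 0.453, 0.547]
wrist_force: [0.3, -0.8, -0.2]
width: 0.6
```

Run:
```python
from h import *
plan(box([0,-57,41]),ori(YAW,7,1))
```

```text
pos [ 514.8 -126.8   45.6] F [ 0.3  -0.77 -0.22] w 0.6 t 3.3 total d [ 4.6  0.8 -0.1] rv [ 0.2  0.3 -0.1] n 1
   [ 4.6  0.8 -0.1] [ 0.21  0.32 -0.15]
```

>>> {"method": "move_arm", "body": {"commands": [{"dx": 2,"dy": 0,"dz": 0,"rx": 0,"ry": 0,"rz": 0},{"dx": 2,"dy": 0,"dz": 0,"rx": 0,"ry": 0,"rz": 0},{"dx": 1,"dy": 0,"dz": 0,"rx": 0,"ry": 0,"rz": 0}]}}

```text
t: 3.68
eef_pos: [514.9, -126.0, 40.5]
eef_rot: [0.514, -0.48, 0.453, 0.547]
wrist_force: [0.2, -0.0, 1.0]
width: -0.0
```

Run:
```python
from h import *
plan(box([0,-57,39]),ori(YAW,7,1))
```

```text
pos [ 514.9 -126.    40.5] F [ 0.2  -0.04  1.02] w -0.0 t 3.67 total d [ 1.5  0.9 -0.6] rv [ 0.2  0.3 -0.1] n 1
   [ 1.5  0.9 -0.6] [ 0.22  0.32 -0.13]
```

>>> {"method": "move_arm", "body": {"commands": [{"dx": 1,"dy": 0,"dz": 0,"rx": 0,"ry": 0,"rz": 0},{"dx": 1,"dy": 0,"dz": 0,"rx": 0,"ry": 0,"rz": 0}]}}

```text
t: 3.92
eef_pos: [514.9, -126.1, 38.5]
eef_rot: [0.514, -0.481, 0.454, 0.547]
wrist_force: [0.1, -1.0, -0.5]
width: 0.7
```

>>> {"method": "move_arm", "body": {"commands": [{"dx": 1,"dy": 0,"dz": 0,"rx": 0,"ry": 0,"rz": 0},{"dx": 1,"dy": 0,"dz": 0,"rx": 0,"ry": 0,"rz": 0}]}}

```text
t: 4.18
eef_pos: [515.0, -126.2, 37.5]
eef_rot: [0.514, -0.481, 0.454, 0.546]
wrist_force: [-3.6, -1.1, 16.0]
width: 0.6
```

Run:
```python
from h import *
plan(box([0,-57,39]),ori(YAW,7,1))
cam('scene','s2.png')
a=cv2.imread('pics/s2.png')[180:280,260:380];cv2.imwrite('pics/z3.png',cv2.resize(a,None,fx=6,fy=6,interpolation=cv2.INTER_CUBIC))
```

```text
pos [ 515.  -126.2   37.5] F [-3.61 -1.14 16.02] w 0.6 t 4.17 total d [-1.5  1.   0. ] rv [ 0.2  0.2 -0.1] n 1
   [-1.5  1.   0. ] [ 0.2   0.23 -0.11]
```

View pics/z3.png

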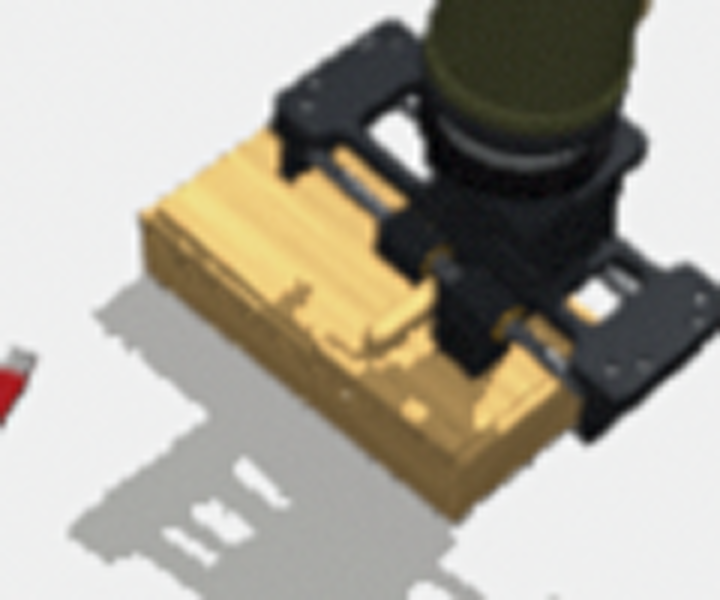

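>>> {"method": "move_arm", "body": {"commands": [{"dx": 0.3,"dy": 0,"dz": 0,"rx": 0,"ry": 0,"rz": 0}]}}

```text
t: 4.35
eef_pos: [514.9, -126.2, 37.8]
eef_rot: [0.514, -0.481, 0.454, 0.546]
wrist_force: [-0.1, 0.0, 1.5]
width: 0.4
```

>>> {"method": "move_arm", "body": {"commands": [{"dx": 0.4,"dy": 0,"dz": 2,"rx": 0,"ry": 0,"rz": 0}]}}

```text
t: 4.47
eef_pos: [515.0, -125.2, 37.8]
eef_rot: [0.514, -0.481, 0.454, 0.546]
wrist_force: [-0.1, -2.7, 2.3]
width: 0.7
```

>>> {"method": "move_arm", "body": {"commands": [{"dx": 0.4,"dy": 0,"dz": 2,"rx": 0,"ry": 0,"rz": 0}]}}

```text
t: 4.6
eef_pos: [515.0, -124.4, 37.7]
eef_rot: [0.514, -0.482, 0.455, 0.545]
wrist_force: [-0.6, -4.6, 5.9]
width: 0.8
```

>>> {"method": "move_arm", "body": {"commands": [{"dx": 0.5,"dy": 0,"dz": 4,"rx": 0,"ry": 0,"rz": 0},{"dx": 0.5,"dy": 0,"dz": 4,"rx": 0,"ry": 0,"rz": 0}]}}

```text
t: 4.85
eef_pos: [515.4, -119.2, 38.1]
eef_rot: [0.514, -0.482, 0.456, 0.543]
wrist_force: [-0.1, -4.5, 6.5]
width: 0.4
```

Run:
```python
from h import *
plan(box([0,-57,39]),ori(YAW,7,1))
cam('scene','s3.png')
a=cv2.imread('pics/s3.png')[180:280,260:380];cv2.imwrite('pics/z4.png',cv2.resize(a,None,fx=6,fy=6,interpolation=cv2.INTER_CUBIC))
```

```text
pos [ 515.4 -119.2   38.1] F [-0.11 -4.45  6.54] w 0.4 t 4.85 total d [-1.7  1.8 -6.9] rv [-0.1 -0.2  0. ] n 1
   [-1.7  1.8 -6.9] [-0.06 -0.23  0.04]
```

View pics/z4.png

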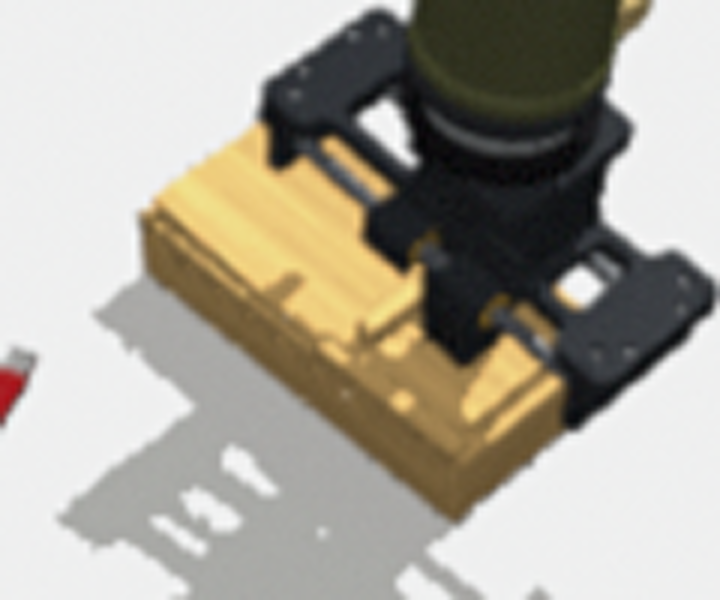

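>>> {"method": "move_arm", "body": {"commands": [{"dx": 0.5,"dy": 0.3,"dz": 4,"rx": 0,"ry": 0,"rz": 0},{"dx": 0.5,"dy": 0.3,"dz": 4,"rx": 0,"ry": 0,"rz": 0},{"dx": 0.5,"dy": 0.3,"dz": 4,"rx": 0,"ry": 0,"rz": 0}]}}

```text
t: 5.28
eef_pos: [515.3, -110.7, 38.7]
eef_rot: [0.514, -0.484, 0.458, 0.54]
wrist_force: [0.3, -4.8, 5.7]
width: 0.6
```

>>> {"method": "move_arm", "body": {"commands": [{"dx": 0.5,"dy": 0.3,"dz": 4,"rx": 0,"ry": 0,"rz": 0},{"dx": 0.5,"dy": 0.3,"dz": 4,"rx": 0,"ry": 0,"rz": 0},{"dx": 0.4,"dy": 0.3,"dz": 4,"rx": 0,"ry": 0,"rz": 0}]}}

```text
t: 5.65
eef_pos: [514.9, -102.9, 39.2]
eef_rot: [0.514, -0.485, 0.46, 0.537]
wrist_force: [-0.8, -4.4, 5.8]
width: 0.3
```

Run:
```python
from h import *
plan(box([0,-30,39]),ori(YAW,7,1))
cam('scene','s4.png')
a=cv2.imread('pics/s4.png')[180:280,250:370];cv2.imwrite('pics/z5.png',cv2.resize(a,None,fx=6,fy=6,interpolation=cv2.INTER_CUBIC))
```

```text
pos [ 514.9 -102.9   39.2] F [-0.77 -4.4   5.75] w 0.3 t 5.65 total d [0.6 2.3 3.6] rv [-0.4 -1.   0.3] n 1
   [0.6 2.3 3.6] [-0.45 -0.95  0.32]
```

View pics/z5.png

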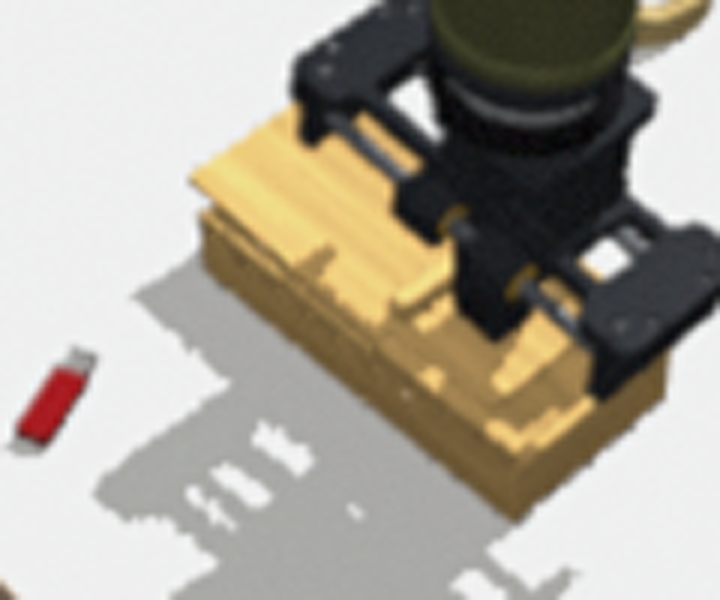

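>>> {"method": "move_arm", "body": {"commands": [{"dx": 0.6,"dy": 0.5,"dz": 5,"rx": 0,"ry": -0.4,"rz": 0},{"dx": 0.6,"dy": 0.5,"dz": 5,"rx": 0,"ry": -0.4,"rz": 0},{"dx": 0.6,"dy": 0.5,"dz": 5,"rx": 0,"ry": -0.4,"rz": 0}]}}

```text
t: 6.08
eef_pos: [514.3, -92.3, 40.1]
eef_rot: [0.519, -0.481, 0.457, 0.539]
wrist_force: [0.2, -3.8, 5.3]
width: 0.1
```

>>> {"method": "move_arm", "body": {"commands": [{"dx": 0.4,"dy": 0.5,"dz": 6,"rx": 0,"ry": -0.3,"rz": 0},{"dx": 0.4,"dy": 0.3,"dz": 6,"rx": 0,"ry": -0.3,"rz": 0},{"dx": 0.4,"dy": 0.3,"dz": 6,"rx": 0,"ry": -0.3,"rz": 0}]}}

```text
t: 6.45
eef_pos: [512.6, -73.5, 41.0]
eef_rot: [0.523, -0.477, 0.453, 0.542]
wrist_force: [0.9, -2.4, 1.9]
width: 0.3
```

Run:
```python
from h import *
plan(box([0,-10,39]),ori(YAW,7,1))
cam('scene','s5.png')
a=cv2.imread('pics/s5.png')[160:280,240:380];cv2.imwrite('pics/z6.png',cv2.resize(a,None,fx=5,fy=5,interpolation=cv2.INTER_CUBIC))
```

```text
pos [512.6 -73.5  41. ] F [ 0.93 -2.35  1.9 ] w 0.3 t 6.45 total d [ 1.2  1.5 -6.1] rv [-0.7  0.8  0.5] n 1
   [ 1.2  1.5 -6.1] [-0.67  0.78  0.53]
```

View pics/z6.png

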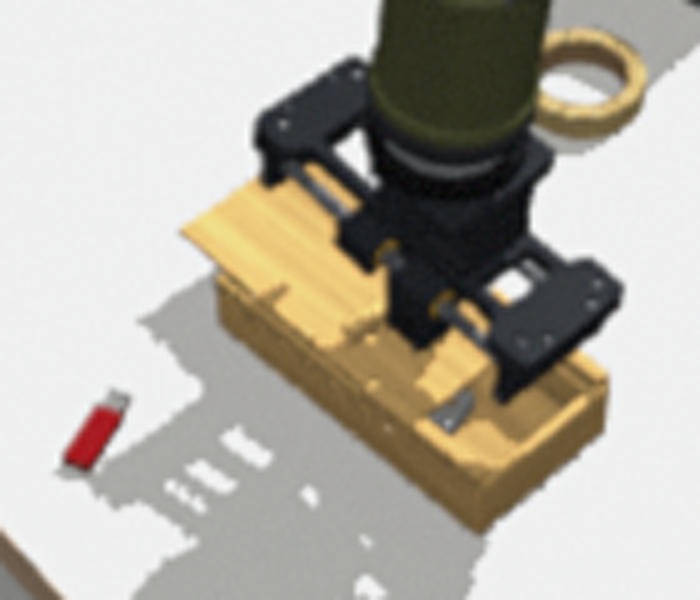

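>>> {"method": "move_arm", "body": {"commands": [{"dx": 0.4,"dy": 0.5,"dz": 6,"rx": 0,"ry": 0,"rz": 0},{"dx": 0.4,"dy": 0.3,"dz": 6,"rx": 0,"ry": 0,"rz": 0},{"dx": 0.4,"dy": 0.3,"dz": 5,"rx": 0,"ry": 0,"rz": 0}]}}

```text
t: 6.88
eef_pos: [510.0, -53.2, 41.9]
eef_rot: [0.523, -0.476, 0.452, 0.544]
wrist_force: [-0.0, -0.6, -0.4]
width: 0.6
```

Run:
```python
from h import *
plan(box([0,26,42]),ori(YAW,7,1))
```

```text
pos [510.  -53.2  41.9] F [-0.03 -0.65 -0.43] w 0.6 t 6.88 total d [1.2 0.2 9.6] rv [-0.6  0.9  0.5] n 1
   [1.2 0.2 9.6] [-0.56  0.94  0.45]
```

>>> {"method": "move_arm", "body": {"commands": [{"dx": 0.3,"dy": 0,"dz": 4,"rx": 0,"ry": 0,"rz": 0},{"dx": 0.3,"dy": 0,"dz": 4,"rx": 0,"ry": 0,"rz": 0}]}}

```text
t: 7.12
eef_pos: [509.3, -44.0, 42.2]
eef_rot: [0.523, -0.476, 0.452, 0.544]
wrist_force: [0.4, 0.4, -0.6]
width: 0.3
```

Run:
```python
from h import *
plan(box([0,26,42]),ori(YAW,7,1))
cam('scene','s6.png');cam('top','t6.png')
a=cv2.imread('pics/s6.png')[160:280,230:370];cv2.imwrite('pics/z7.png',cv2.resize(a,None,fx=5,fy=5,interpolation=cv2.INTER_CUBIC))
a=cv2.imread('pics/t6.png')[180:260,280:400];cv2.imwrite('pics/z8.png',cv2.resize(a,None,fx=5,fy=5,interpolation=cv2.INTER_CUBIC))
```

```text
pos [509.3 -44.   42.2] F [ 0.39  0.41 -0.63] w 0.3 t 7.12 total d [ 0.3 -0.1  0.4] rv [-0.5  1.   0.4] n 1
   [ 0.3 -0.1  0.4] [-0.52  0.98  0.41]
```

View pics/z7.png

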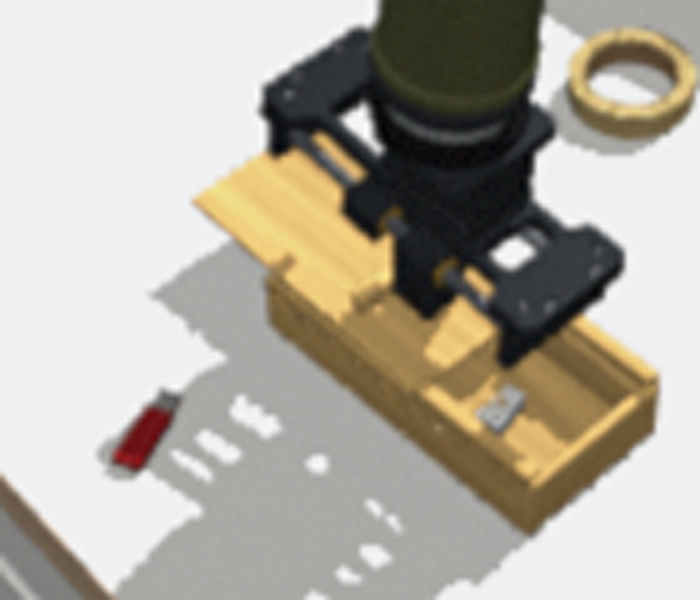

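View pics/z8.png

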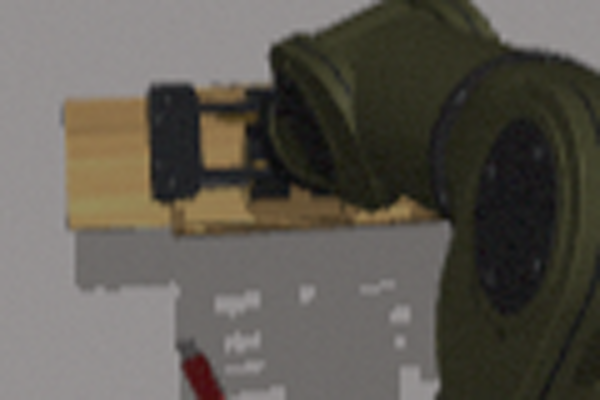

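Run:
```python
from h import *
s=cam('scene');t=cam('top')
for n,c,uv in(('s near',s,(268.9,200.6)),('t far',t,(293,200)),('t near',t,(293.5,225.5))):
    for z in(41,45):
        p=ray(c,uv,z)-B0;cc,ss=np.cos(YAW),np.sin(YAW);print(n,z,[round(cc*p[0]+ss*p[1],1),round(-ss*p[0]+cc*p[1],1)])
```

```text
s near 41 [np.float64(-38.6), np.float64(157.6)]
s near 45 [np.float64(-40.7), np.float64(154.5)]
t far 41 [np.float64(41.8), np.float64(161.6)]
t far 45 [np.float64(41.3), np.float64(161.3)]
t near 41 [np.float64(-40.4), np.float64(163.7)]
t near 45 [np.float64(-40.7), np.float64(163.4)]
```

>>> {"method": "move_arm", "body": {"commands": [{"dx": 0.3,"dy": 0,"dz": 3,"rx": 0,"ry": 0,"rz": 0},{"dx": 0.3,"dy": 0,"dz": 2,"rx": 0,"ry": 0,"rz": 0},{"dx": 0,"dy": 0,"dz": 0,"rx": 0,"ry": 0,"rz": 0}]}}

```text
t: 7.7
eef_pos: [509.2, -39.6, 42.4]
eef_rot: [0.523, -0.476, 0.452, 0.544]
wrist_force: [-0.5, -1.1, -0.8]
width: 0.4
```

Run:
```python
from h import *
plan(box([0,26,42]),ori(YAW,7,1))
cam('scene','s7.png');cam('top','t7.png')
a=cv2.imread('pics/s7.png')[160:260,260:360];cv2.imwrite('pics/z9.png',cv2.resize(a,None,fx=6,fy=6,interpolation=cv2.INTER_CUBIC))
```

```text
pos [509.2 -39.6  42.4] F [-0.45 -1.11 -0.84] w 0.4 t 7.7 total d [-0.1  0.1 -4. ] rv [-0.6  1.   0.4] n 1
   [-0.1  0.1 -4. ] [-0.58  0.95  0.44]
```

View pics/z9.png

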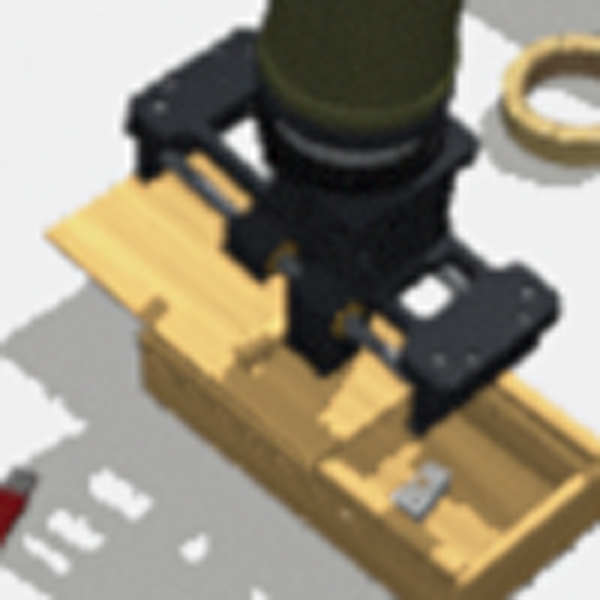

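Run:
```python
from h import *
s=cam('scene')
def bx(uv,z):
    p=ray(s,uv,z)-B0;c,q=np.cos(YAW),np.sin(YAW);return [round(c*p[0]+q*p[1],1),round(-q*p[0]+c*p[1],1)]
f=lambda x,y:((x+.5)/6-.5+260,(y+.5)/6-.5+160)
print('rear',bx(f(328,440),39),'front near',bx(f(47,234),45.5),'rail end',bx(f(322,462),47),'bar near back',bx(f(240,350),54), 'backFar',bx(f(560,360),47))
a=cv2.imread('pics/s7.png')[205:250,290:345];cv2.imwrite('pics/z10.png',cv2.resize(a,None,fx=12,fy=12,interpolation=cv2.INTER_CUBIC))
```

```text
rear [np.float64(-28.2), np.float64(-5.6)] front near [np.float64(-39.1), np.float64(162.5)] rail end [np.float64(-42.4), np.float64(-17.1)] bar near back [np.float64(-29.1), np.float64(46.6)] backFar [np.float64(67.2), np.float64(-47.8)]
```

View pics/z10.png

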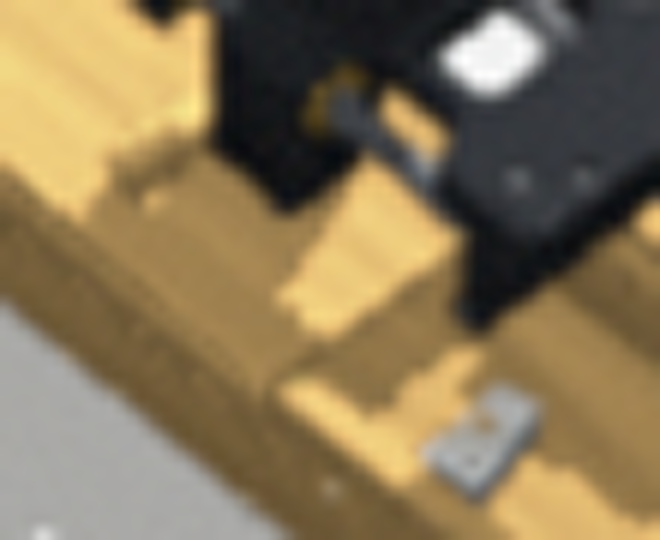

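>>> {"method": "move_arm", "body": {"commands": [{"dx": -10,"dy": 0,"dz": -3,"rx": 0,"ry": 0,"rz": 0},{"dx": -15,"dy": 0,"dz": 0,"rx": 0,"ry": 0,"rz": 0},{"dx": -15,"dy": 0,"dz": 0,"rx": 0,"ry": 0,"rz": 0}]}}

```text
t: 8.22
eef_pos: [508.9, -48.8, 83.5]
eef_rot: [0.522, -0.476, 0.452, 0.544]
wrist_force: [0.4, 0.1, -0.3]
width: 0.8
```

>>> {"method": "move_arm", "body": {"commands": [{"dx": 0,"dy": 0,"dz": 10,"rx": 0,"ry": 2,"rz": 0},{"dx": 0,"dy": 0,"dz": 10,"rx": 0,"ry": 2,"rz": 0},{"dx": 0,"dy": 0,"dz": 0,"rx": 0,"ry": 0,"rz": 0}], "hand": 0}}

```text
t: 8.6
eef_pos: [509.8, -30.3, 90.2]
eef_rot: [0.508, -0.496, 0.47, 0.525]
wrist_force: [-0.3, -0.1, -0.6]
width: 28.5
```

Run:
```python
from h import *
plan(box([0,51,70]),ori(YAW,2.3,1))
cam('scene','s8.png');cam('top','t8.png')
a=cv2.imread('pics/s8.png')[150:260,250:360];cv2.imwrite('pics/z11.png',cv2.resize(a,None,fx=5,fy=5,interpolation=cv2.INTER_CUBIC))
```

```text
pos [509.8 -30.3  90.2] F [-0.3  -0.12 -0.57] w 28.5 t 8.6 total d [20.9  1.5 10.4] rv [-0.8  1.5  0.7] n 1
   [20.9  1.5 10.4] [-0.79  1.54  0.65]
```

View pics/z11.png

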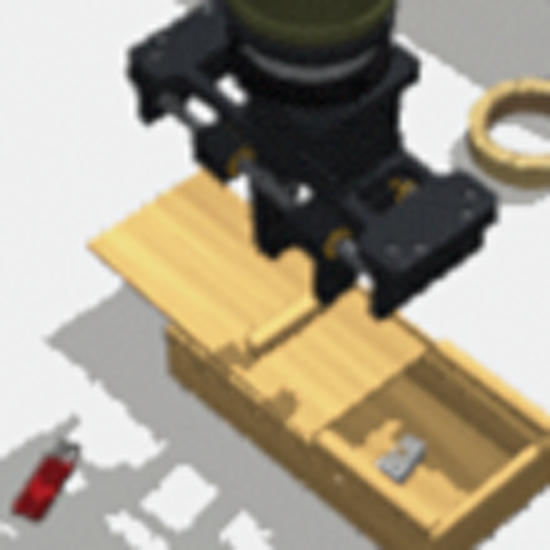

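Run:
```python
from h import *
s=cam('scene')
def bx(uv,z):
    p=ray(s,uv,z)-B0;c,q=np.cos(YAW),np.sin(YAW);return [round(c*p[0]+q*p[1],1),round(-q*p[0]+c*p[1],1)]
f=lambda x,y:((x+.5)/5-.5+250,(y+.5)/5-.5+150)
print('rearN',bx(f(310,434),39),'rearF',bx(f(427,350),39),'frontN',bx(f(88,245),45.8),'barN',bx(f(255,336),54))
a=cv2.imread('pics/s8.png')[195:240,280:335];cv2.imwrite('pics/z12.png',cv2.resize(a,None,fx=12,fy=12,interpolation=cv2.INTER_CUBIC))
```

```text
rearN [np.float64(-40.6), np.float64(-9.0)] rearF [np.float64(39.9), np.float64(-11.2)] frontN [np.float64(-39.7), np.float64(162.6)] barN [np.float64(-24.8), np.float64(47.6)]
```

View pics/z12.png

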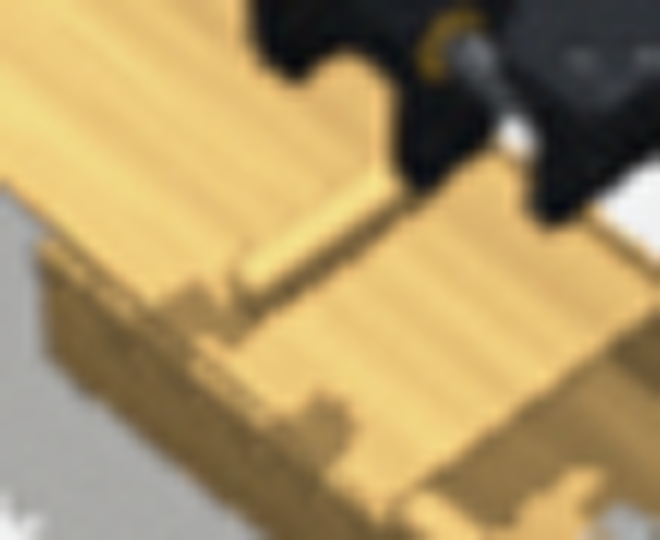

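>>> {"method": "move_arm", "body": {"commands": [{"dx": 10,"dy": 1,"dz": 4,"rx": -0.5,"ry": 1.4,"rz": 0.6},{"dx": 10,"dy": 0,"dz": 4,"rx": 0,"ry": 0,"rz": 0},{"dx": 0,"dy": 0,"dz": 0,"rx": 0,"ry": 0,"rz": 0}]}}

```text
t: 9.12
eef_pos: [507.7, -26.7, 68.7]
eef_rot: [0.499, -0.499, 0.48, 0.521]
wrist_force: [-0.1, -0.2, 0.2]
width: 44.2
```

Run:
```python
from h import *
plan(box([0,48.5,43]),ori(YAW,2.3,1))
```

```text
pos [507.7 -26.7  68.7] F [-0.09 -0.19  0.21] w 44.2 t 9.12 total d [25.9 -0.6  4.5] rv [-0.8  0.1 -0.1] n 1
   [25.9 -0.6  4.5] [-0.82  0.07 -0.09]
```

>>> {"method": "move_arm", "body": {"commands": [{"dx": 8,"dy": -0.5,"dz": 4.5,"rx": -0.8,"ry": 0,"rz": 0},{"dx": 8,"dy": 0,"dz": 0,"rx": 0,"ry": 0,"rz": 0},{"dx": 5,"dy": 0,"dz": 0,"rx": 0,"ry": 0,"rz": 0},{"dx": 2,"dy": 0,"dz": 0,"rx": 0,"ry": 0,"rz": 0}]}}

```text
t: 9.62
eef_pos: [507.9, -22.1, 44.2]
eef_rot: [0.496, -0.502, 0.476, 0.524]
wrist_force: [-0.7, -1.2, 0.8]
width: 44.2
```

Run:
```python
from h import *
plan(box([0,48.5,43]),ori(YAW,2.3,1))
```

```text
pos [507.9 -22.1  44.2] F [-0.66 -1.16  0.84] w 44.2 t 9.62 total d [ 1.3 -0.3  0.9] rv [-0.1  0.1 -0.1] n 1
   [ 1.3 -0.3  0.9] [-0.08  0.08 -0.1 ]
```

>>> {"method": "move_arm", "body": {"commands": [{"dx": 1.2,"dy": 0,"dz": 0,"rx": 0,"ry": 0,"rz": 0},{"dx": 0,"dy": 0,"dz": 0,"rx": 0,"ry": 0,"rz": 0},{"dx": 0,"dy": 0,"dz": 0,"rx": 0,"ry": 0,"rz": 0},{"dx": 0,"dy": 0,"dz": 0,"rx": 0,"ry": 0,"rz": 0}], "hand": 1, "newtons": 25}}

```text
t: 10.12
eef_pos: [508.1, -22.1, 43.2]
eef_rot: [0.496, -0.502, 0.476, 0.524]
wrist_force: [0.1, 0.8, -0.7]
width: 9.4
```

>>> {"method": "move_arm", "body": {"commands": [{"dx": 0,"dy": 0,"dz": 0,"rx": 0,"ry": 0,"rz": 0},{"dx": 0,"dy": 0,"dz": 0,"rx": 0,"ry": 0,"rz": 0}]}}

```text
t: 10.38
eef_pos: [508.0, -22.2, 43.2]
eef_rot: [0.496, -0.502, 0.476, 0.524]
wrist_force: [0.2, -0.8, -0.9]
width: 9.5
```

Run:
```python
from h import *
plan(box([0,60,100]),ori(YAW,2.3,1))
cam('scene','s9.png')
a=cv2.imread('pics/s9.png')[150:260,250:360];cv2.imwrite('pics/z13.png',cv2.resize(a,None,fx=5,fy=5,interpolation=cv2.INTER_CUBIC))
```

```text
pos [508.  -22.2  43.2] F [ 0.18 -0.84 -0.9 ] w 9.5 t 10.38 total d [-56.2  -0.   15. ] rv [-0.1  0.1 -0.1] n 1
   [-56.2  -0.   15. ] [-0.09  0.07 -0.07]
```

View pics/z13.png

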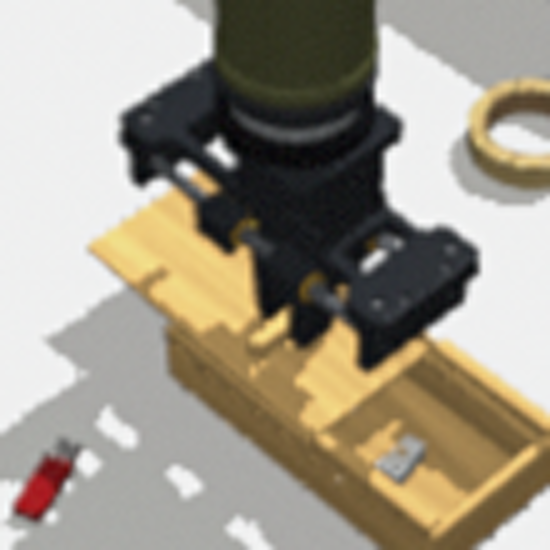

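>>> {"method": "move_arm", "body": {"commands": [{"dx": -8,"dy": 0,"dz": 1,"rx": 0,"ry": 0,"rz": 0},{"dx": -15,"dy": 0,"dz": 3,"rx": 0,"ry": 0,"rz": 0},{"dx": -25,"dy": 0,"dz": 8,"rx": 0,"ry": 0,"rz": 0},{"dx": -15,"dy": 0,"dz": 15,"rx": 0,"ry": 0,"rz": 0},{"dx": 0,"dy": 0,"dz": 0,"rx": 0,"ry": 0,"rz": 0}]}}

```text
t: 11.05
eef_pos: [507.0, 4.0, 112.0]
eef_rot: [0.496, -0.503, 0.476, 0.524]
wrist_force: [0.3, 0.0, -1.4]
width: 10.0
```

Run:
```python
from h import *
plan([505,128,90],ori(0.04,0,1))
cam('scene','s10.png')
a=cv2.imread('pics/s10.png')[120:280,220:380];cv2.imwrite('pics/z14.png',cv2.resize(a,None,fx=4,fy=4,interpolation=cv2.INTER_CUBIC))
```

```text
pos [507.   4. 112.] F [ 0.29  0.03 -1.45] w 10.0 t 11.05 total d [ 27.2  -4.8 122.9] rv [ 0.9  2.4 -0. ] n 3
   [ 9.1 -1.6 41. ] [ 0.29  0.8  -0.  ]
   [ 8.5 -1.4 41.1] [ 0.29  0.8  -0.  ]
   [ 7.9 -1.2 41.2] [ 0.29  0.8  -0.  ]
```

View pics/z14.png

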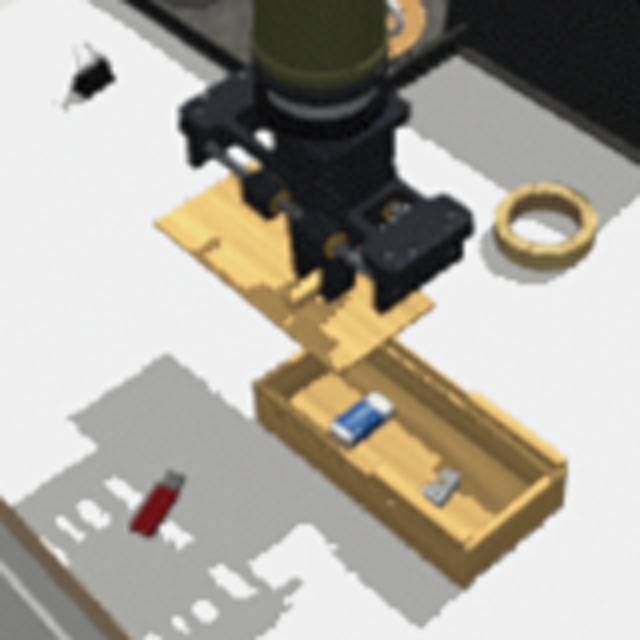

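Lid is held; the eraser (blue/white, at about (361,418) in the zoom) is in the front half, with the sharpener at the back.

>>> {"method": "move_arm", "body": {"commands": [{"dx": 0,"dy": -1.2,"dz": 30,"rx": 0.3,"ry": 0.8,"rz": 0},{"dx": 4,"dy": -1.2,"dz": 35,"rx": 0.3,"ry": 0.8,"rz": 0},{"dx": 10,"dy": -1.2,"dz": 35,"rx": 0.3,"ry": 0.8,"rz": 0},{"dx": 10,"dy": -1,"dz": 18,"rx": 0,"ry": 0,"rz": 0},{"dx": 15,"dy": 0,"dz": 0,"rx": 0,"ry": 0,"rz": 0},{"dx": 15,"dy": 0,"dz": 0,"rx": 0,"ry": 0,"rz": 0},{"dx": 0,"dy": 0,"dz": 0,"rx": 0,"ry": 0,"rz": 0}]}}

```text
t: 11.98
eef_pos: [503.7, 117.0, 52.7]
eef_rot: [-0.487, 0.508, -0.497, -0.507]
wrist_force: [-1.2, 0.1, -1.1]
width: 10.1
```

Run:
```python
from h import *
plan([505,128,7],ori(0.04,0,1))
c=cam('scene','s11.png')
a=cv2.imread('pics/s11.png')[120:280,190:350];cv2.imwrite('pics/z15.png',cv2.resize(a,None,fx=4,fy=4,interpolation=cv2.INTER_CUBIC))
```

```text
pos [503.7 117.   52.7] F [-1.21  0.09 -1.06] w 10.1 t 11.97 total d [45.6 -2.1 11.4] rv [-0.5 -0.6 -0.5] n 1
   [45.6 -2.1 11.4] [-0.54 -0.59 -0.51]
```

View pics/z15.png

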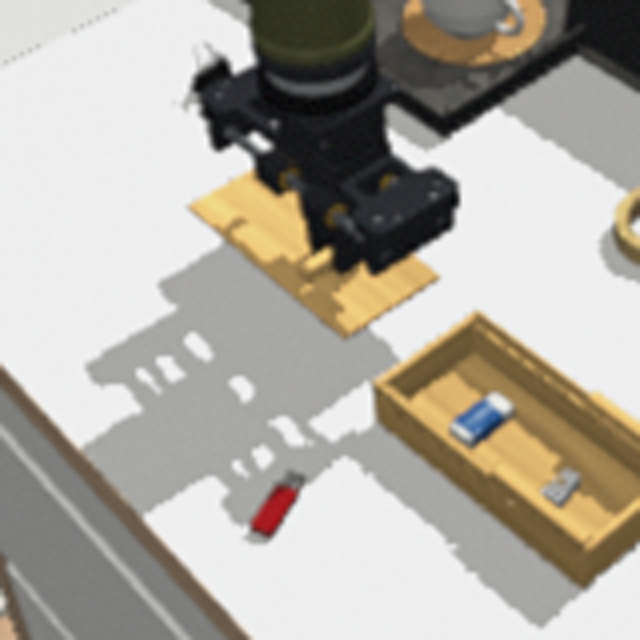

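>>> {"method": "move_arm", "body": {"commands": [{"dx": 12,"dy": -1,"dz": 6,"rx": -0.5,"ry": -0.6,"rz": -0.5},{"dx": 12,"dy": -1,"dz": 5,"rx": 0,"ry": 0,"rz": 0},{"dx": 8,"dy": 0,"dz": 0,"rx": 0,"ry": 0,"rz": 0},{"dx": 4,"dy": 0,"dz": 0,"rx": 0,"ry": 0,"rz": 0},{"dx": 1,"dy": 0,"dz": 0,"rx": 0,"ry": 0,"rz": 0}]}}

```text
t: 12.65
eef_pos: [507.2, 125.2, 15.7]
eef_rot: [-0.492, 0.509, -0.491, -0.508]
wrist_force: [0.3, 1.2, -1.8]
width: 10.1
```

Run:
```python
from h import *
plan([505,128,7],ori(0.04,0,1))
```

```text
pos [507.2 125.2  15.7] F [ 0.28  1.17 -1.83] w 10.1 t 12.65 total d [8.7 2.1 2.8] rv [-0.3 -0.   0.2] n 1
   [8.7 2.1 2.8] [-0.33 -0.05  0.15]
```

>>> {"method": "move_arm", "body": {"commands": [{"dx": 3,"dy": 0,"dz": 0,"rx": 0,"ry": 0,"rz": 0},{"dx": 2,"dy": 0,"dz": 0,"rx": 0,"ry": 0,"rz": 0},{"dx": 1,"dy": 0,"dz": 0,"rx": 0,"ry": 0,"rz": 0}]}}

```text
t: 13.02
eef_pos: [507.5, 125.2, 9.8]
eef_rot: [-0.492, 0.509, -0.491, -0.507]
wrist_force: [-0.0, 0.1, -0.5]
width: 9.8
```

>>> {"method": "move_arm", "body": {"commands": [{"dx": 1,"dy": 0,"dz": 0,"rx": 0,"ry": 0,"rz": 0},{"dx": 1,"dy": 0,"dz": 0,"rx": 0,"ry": 0,"rz": 0}]}}

```text
t: 13.28
eef_pos: [507.6, 125.2, 7.8]
eef_rot: [-0.492, 0.509, -0.491, -0.507]
wrist_force: [-0.1, 0.6, -0.5]
width: 10.0
```

>>> {"method": "move_arm", "body": {"commands": [{"dx": 0.7,"dy": 0,"dz": 0,"rx": 0,"ry": 0,"rz": 0},{"dx": 0.7,"dy": 0,"dz": 0,"rx": 0,"ry": 0,"rz": 0}]}}

```text
t: 13.52
eef_pos: [507.7, 125.2, 6.9]
eef_rot: [-0.492, 0.51, -0.491, -0.507]
wrist_force: [-1.0, -0.0, 10.8]
width: 9.6
```

Run:
```python
from h import *
plan([505,128,7],ori(0.04,0,1))
c=cam('scene','s12.png')
a=cv2.imread('pics/s12.png')[130:250,180:320];cv2.imwrite('pics/z16.png',cv2.resize(a,None,fx=5,fy=5,interpolation=cv2.INTER_CUBIC))
```

```text
pos [507.7 125.2   6.9] F [-1.02 -0.04 10.84] w 9.6 t 13.53 total d [-0.2  2.6  2.9] rv [-0.3 -0.   0.2] n 1
   [-0.2  2.6  2.9] [-0.35 -0.04  0.24]
```

View pics/z16.png

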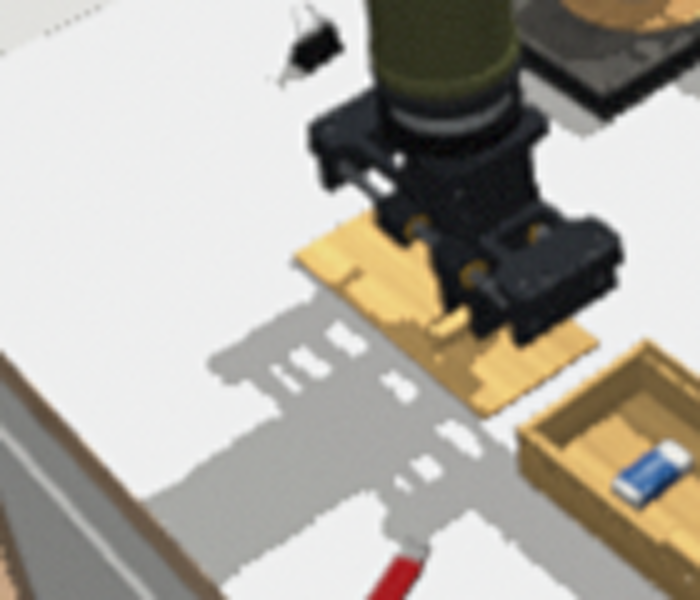

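>>> {"method": "move_arm", "body": {"commands": [{"dx": 0,"dy": 0,"dz": 0,"rx": 0,"ry": 0,"rz": 0},{"dx": 0,"dy": 0,"dz": 0,"rx": 0,"ry": 0,"rz": 0},{"dx": 0,"dy": 0,"dz": 0,"rx": 0,"ry": 0,"rz": 0},{"dx": -10,"dy": 0,"dz": 0,"rx": 0,"ry": 0,"rz": 0},{"dx": -35,"dy": 0,"dz": 0,"rx": 0,"ry": 0,"rz": 0},{"dx": -50,"dy": 0,"dz": 0,"rx": 0,"ry": 0,"rz": 0},{"dx": -20,"dy": 0,"dz": 20,"rx": 0,"ry": 0,"rz": 0}], "hand": 0}}

```text
t: 14.45
eef_pos: [505.8, 143.4, 125.2]
eef_rot: [-0.491, 0.509, -0.493, -0.507]
wrist_force: [0.3, 0.3, -0.0]
width: 44.2
```

Run:
```python
from h import *
plan([505,128,7],ori(0.04,0,1))
s=cam('scene','s13.png');t=cam('top','t13.png')
a=s['frame'][130:250,180:340];cv2.imwrite('pics/z17.png',cv2.resize(a,None,fx=5,fy=5,interpolation=cv2.INTER_CUBIC))
a=s['frame'][190:265,275:365];cv2.imwrite('pics/z18.png',cv2.resize(a,None,fx=8,fy=8,interpolation=cv2.INTER_CUBIC))
a=t['frame'][180:240,250:390];cv2.imwrite('pics/z19.png',cv2.resize(a,None,fx=5,fy=5,interpolation=cv2.INTER_CUBIC))
```

```text
pos [505.8 143.4 125.2] F [ 0.32  0.35 -0.04] w 44.2 t 14.45 total d [118.2   1.5 -14.9] rv [-0.5 -0.2  0.1] n 2
   [59.1  0.7 -7.5] [-0.24 -0.1   0.04]
   [59.1  0.7 -7.6] [-0.24 -0.1   0.04]
```

View pics/z17.png

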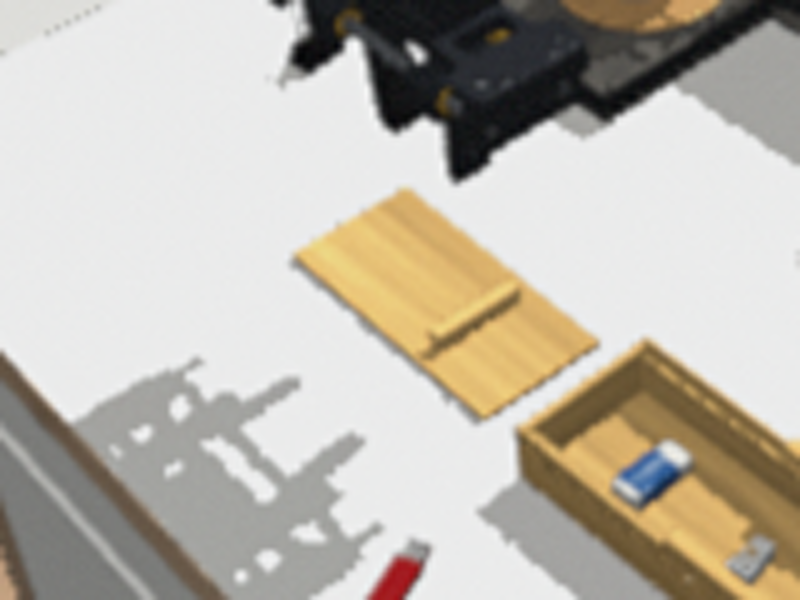

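View pics/z18.png

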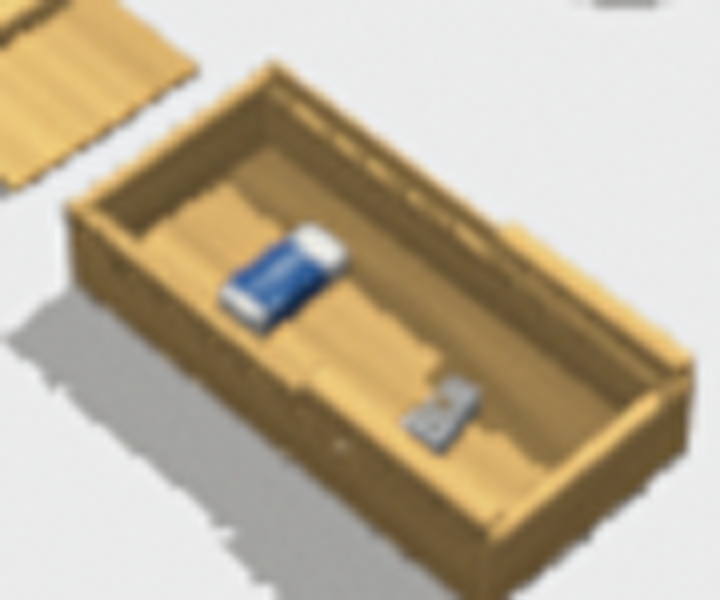

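View pics/z19.png

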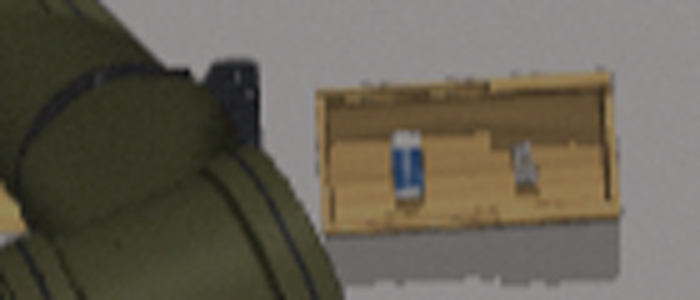

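Run:
```python
from h import *
s=cam('scene');t=cam('top')
def bx(p):
    p=p-B0;c,q=np.cos(YAW),np.sin(YAW);return np.round([c*p[0]+q*p[1],-q*p[0]+c*p[1]],1)
f=lambda x,y:((x+.5)/8-.5+275,(y+.5)/8-.5+190)
P=[ray(s,f(*u),18.5) for u in((305,225),(345,250),(262,318),(222,290))]
for p in P:print(p[:2].round(1),bx(p))
c=np.mean(P,0);print('c',c.round(1),bx(c))
d=(P[0]+P[1]-P[2]-P[3])/2;print('axis',d.round(1),np.hypot(*d[:2]),'ang from x',np.arctan2(d[1],d[0]))
g=lambda x,y:((x+.5)/5-.5+250,(y+.5)/5-.5+180)
T=[ray(t,g(*u),18.5) for u in((395,131),(419,131),(423,194),(397,194))]
for p in T:print('top',p[:2].round(1),bx(p))
c=np.mean(T,0);print(c.round(1),bx(c))
# blue mask
for n,cc in(('s',s),('t',t)):
    h=cv2.cvtColor(cc['frame'],cv2.COLOR_BGR2HSV);m=cv2.inRange(h,(100,110,50),(125,255,255))
    for q in cv2.findContours(m,cv2.RETR_EXTERNAL,cv2.CHAIN_APPROX_NONE)[0]:
        if cv2.contourArea(q)>15:
            mo=cv2.moments(q);u=(mo['m10']/mo['m00'],mo['m01']/mo['m00']);print(n,np.round(u,1),ray(cc,u,17).round(1),cv2.minAreaRect(q))
# notebook / pad corners
```

```text
[524.  -21.8] [15.9 46.9]
[526.8 -38.7] [17.7 29.9]
[488.  -42.8] [-21.3  27.9]
[485.8 -25.3] [-22.4  45.6]
c [506.2 -32.1  18.5] [-2.5 37.6]
axis [38.5  3.8  0. ] 38.676826971314384 ang from x 0.09914970513213209
top [527.5 -20.8] [19.4 47.7]
top [527.5 -36.4] [18.5 32.1]
top [486.3 -39. ] [-22.8  31.8]
top [486.2 -22.1] [-21.9  48.7]
[506.9 -29.6  18.5] [-1.7 40.1]
s [310. 225.] [503.4 -35.4  17. ] ((309.7500305175781, 224.25003051757812), (7.071067810058594, 7.77817440032959), 45.0)
```

Run:
```python
from h import *
plan([506.5,-31,70],ori(0.065,0,1))
```

```text
pos [504.7 144.5 122.3] F [-1.2  -1.42 -0.13] w 43.9 t 14.65 total d [  53.     4.3 -175.3] rv [-1.7 -0.2 -0.1] n 3
   [ 17.7   1.4 -58.4] [-0.56 -0.07 -0.02]
   [ 17.6   2.  -58.4] [-0.56 -0.07 -0.02]
   [ 17.5   2.6 -58.4] [-0.56 -0.07 -0.02]
```

>>> {"method": "move_arm", "body": {"commands": [{"dx": 0,"dy": 0,"dz": -30,"rx": -0.5,"ry": 0,"rz": 0},{"dx": 5,"dy": 1,"dz": -45,"rx": -0.5,"ry": 0,"rz": 0},{"dx": 10,"dy": 1,"dz": -45,"rx": -0.5,"ry": 0,"rz": 0},{"dx": 15,"dy": 1,"dz": -35,"rx": 0,"ry": 0,"rz": 0},{"dx": 12,"dy": 1,"dz": -18,"rx": 0,"ry": 0,"rz": 0},{"dx": 0,"dy": 0,"dz": 0,"rx": 0,"ry": 0,"rz": 0}]}}

```text
t: 15.4
eef_pos: [503.7, -38.5, 72.6]
eef_rot: [0.478, -0.513, 0.49, 0.517]
wrist_force: [0.3, 0.5, 0.0]
width: 44.0
```

Run:
```python
from h import *
plan([506.5,-31,9],ori(0.065,0,1))
```

```text
pos [503.7 -38.5  72.6] F [0.35 0.54 0.01] w 44.0 t 15.4 total d [63.5 -4.3  7.8] rv [-0.2 -0.4 -0.9] n 2
   [31.7 -2.2  3.9] [-0.1  -0.22 -0.46]
   [31.8 -1.9  3.8] [-0.1  -0.22 -0.46]
```

>>> {"method": "move_arm", "body": {"commands": [{"dx": 0,"dy": -4,"dz": 7,"rx": 0,"ry": -0.4,"rz": -0.9},{"dx": 8,"dy": 0,"dz": 0,"rx": 0,"ry": 0,"rz": 0},{"dx": 14,"dy": 0,"dz": 0,"rx": 0,"ry": 0,"rz": 0},{"dx": 14,"dy": 0,"dz": 0,"rx": 0,"ry": 0,"rz": 0},{"dx": 10,"dy": 0,"dz": 0,"rx": 0,"ry": 0,"rz": 0},{"dx": 0,"dy": 0,"dz": 0,"rx": 0,"ry": 0,"rz": 0}]}}

```text
t: 16.15
eef_pos: [508.2, -24.2, 23.4]
eef_rot: [0.484, -0.517, 0.481, 0.518]
wrist_force: [-0.3, -0.0, 0.0]
width: 43.9
```

Run:
```python
from h import *
plan([506.5,-31,9],ori(0.065,0,1))
```

```text
pos [508.2 -24.2  23.4] F [-0.3  -0.05  0.  ] w 43.9 t 16.15 total d [14.4  2.2 -6.7] rv [0.3 0.2 0.1] n 1
   [14.4  2.2 -6.7] [0.3  0.22 0.12]
```

>>> {"method": "move_arm", "body": {"commands": [{"dx": 0,"dy": 1.5,"dz": -6,"rx": 0,"ry": 0,"rz": 0},{"dx": 0,"dy": 0,"dz": 0,"rx": 0,"ry": 0,"rz": 0},{"dx": 5,"dy": 0,"dz": 0,"rx": 0,"ry": 0,"rz": 0},{"dx": 5,"dy": 0,"dz": 0,"rx": 0,"ry": 0,"rz": 0},{"dx": 3,"dy": 0,"dz": 0,"rx": 0,"ry": 0,"rz": 0},{"dx": 0,"dy": 0,"dz": 0,"rx": 0,"ry": 0,"rz": 0}]}}

```text
t: 16.9
eef_pos: [507.6, -31.2, 10.1]
eef_rot: [0.484, -0.517, 0.481, 0.517]
wrist_force: [0.5, -0.8, 0.4]
width: 44.4
```

Run:
```python
from h import *
plan([506.5,-31,9],ori(0.065,0,1))
s=cam('scene');a=s['frame'][190:265,275:365];cv2.imwrite('pics/z20.png',cv2.resize(a,None,fx=8,fy=8,interpolation=cv2.INTER_CUBIC))
```

```text
pos [507.6 -31.2  10.1] F [ 0.53 -0.84  0.38] w 44.4 t 16.9 total d [1.1 1.1 0.3] rv [0.2 0.2 0.2] n 1
   [1.1 1.1 0.3] [0.23 0.21 0.2 ]
```

View pics/z20.png

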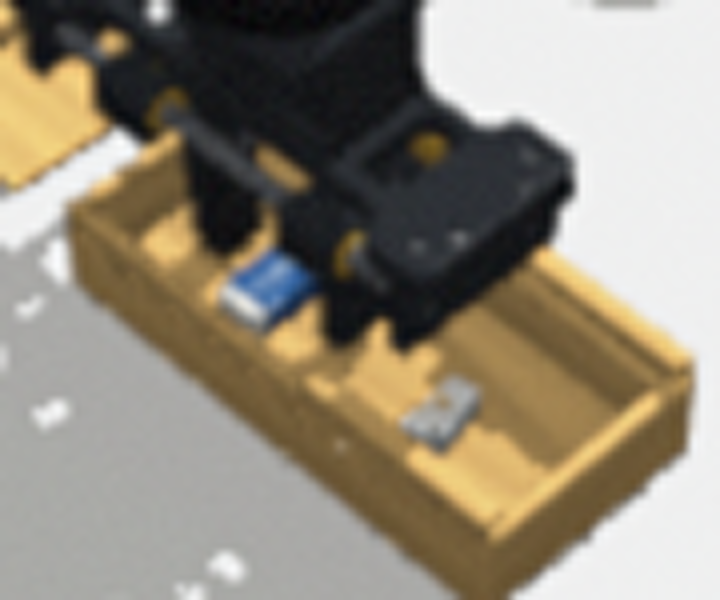

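Fingers straddle the eraser. Close and lift.

>>> {"method": "move_arm", "body": {"commands": [{"dx": 1,"dy": 1,"dz": 0,"rx": 0,"ry": 0,"rz": 0},{"dx": 0,"dy": 0,"dz": 0,"rx": 0,"ry": 0,"rz": 0},{"dx": 0,"dy": 0,"dz": 0,"rx": 0,"ry": 0,"rz": 0},{"dx": 0,"dy": 0,"dz": 0,"rx": 0,"ry": 0,"rz": 0},{"dx": 0,"dy": 0,"dz": 0,"rx": 0,"ry": 0,"rz": 0}], "hand": 1, "newtons": 12}}

```text
t: 17.58
eef_pos: [506.7, -31.1, 9.4]
eef_rot: [-0.484, 0.517, -0.48, -0.517]
wrist_force: [-0.5, -0.7, -0.4]
width: 18.6
```

>>> {"method": "move_arm", "body": {"commands": [{"dx": -10,"dy": 0,"dz": 0,"rx": 0,"ry": 0,"rz": 0},{"dx": -20,"dy": 0,"dz": 0,"rx": 0,"ry": 0,"rz": 0},{"dx": -30,"dy": 0,"dz": 0,"rx": 0,"ry": 0,"rz": 0},{"dx": -20,"dy": 0,"dz": 0,"rx": 0,"ry": 0,"rz": 0},{"dx": -10,"dy": 0,"dz": 0,"rx": 0,"ry": 0,"rz": 0}]}}

```text
t: 18.2
eef_pos: [505.8, -31.8, 103.7]
eef_rot: [-0.484, 0.517, -0.481, -0.517]
wrist_force: [-0.3, -0.4, -0.8]
width: 18.9
```

Run:
```python
from h import *
s,p,R=cur();print(p,s['wrist_force'],s['width'])
s=cam('scene','s21.png');t=cam('top','t21.png')
a=s['frame'][150:270,240:400];cv2.imwrite('pics/z21.png',cv2.resize(a,None,fx=5,fy=5,interpolation=cv2.INTER_CUBIC))
a=s['frame'][260:390,335:490];cv2.imwrite('pics/z22.png',cv2.resize(a,None,fx=5,fy=4.5,interpolation=cv2.INTER_CUBIC))
```

```text
[505.76625433 -31.81079718 103.73663902] [-0.25386453 -0.3863665  -0.80087406] 18.850997209432165
```

View pics/z21.png

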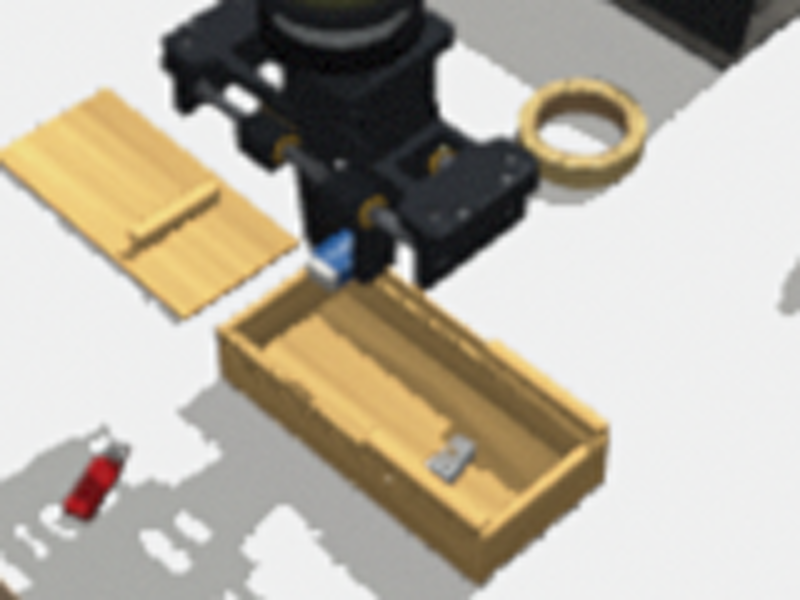

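View pics/z22.png

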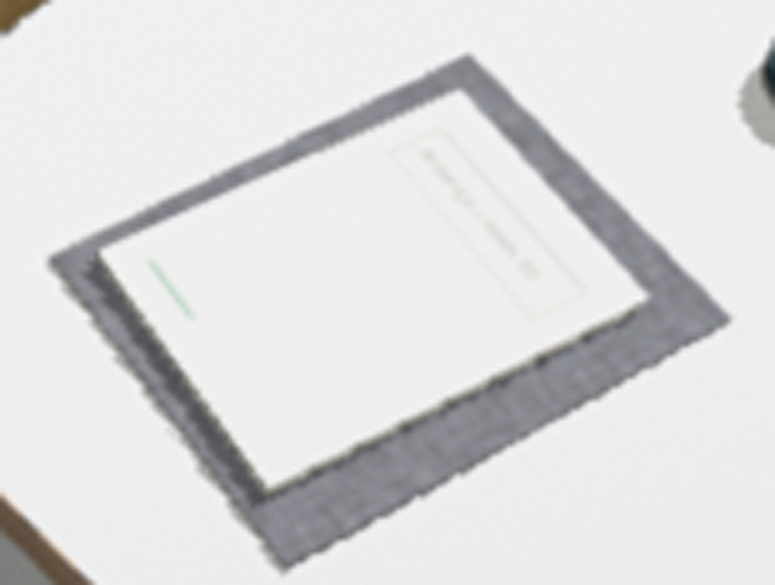

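Run:
```python
from h import *
s=cam('scene')
f=lambda x,y:((x+.5)/5-.5+335,(y+.5)/4.5-.5+260)
P=[ray(s,f(*u),14) for u in((100,250),(460,92),(652,297),(268,490))]
for p in P:print(p.round(1))
c=np.mean(P,0);print('c',c,[np.linalg.norm(P[i]-P[i-1]).round(1) for i in range(4)])
print('top-view centre of pad est', ray(cam('top'),(441,216),14).round(1))
d=P[1]-P[0];print(np.arctan2(d[1],d[0]))
plan([c[0],c[1]+1,100],ori(-0.1,0,1))
```

```text
[ 410.6 -298.    14. ]
[ 601.  -343.5   14. ]
[ 572.8 -474.4   14. ]
[ 378.  -429.9   14. ]
c [ 490.60909438 -386.46731906   14.        ] [np.float64(135.8), np.float64(195.7), np.float64(133.9), np.float64(199.8)]
top-view centre of pad est [ 495.3 -386.9   14. ]
-0.2344214529124093
pos [505.2 -31.8 102. ] F [-0.54  0.47 -1.06] w 18.8 t 18.4 total d [   1.    39.2 -351.8] rv [9.7 0.2 0.1] n 6
   [  0.2   6.5 -58.6] [1.62 0.03 0.01]
   [  0.2   4.9 -58.8] [1.62 0.03 0.01]
   [  0.2   3.2 -58.9] [1.62 0.03 0.01]
   [  0.2   1.5 -59. ] [1.62 0.03 0.01]
   [  0.3  -0.1 -59. ] [1.62 0.03 0.01]
   [  0.3  -1.8 -59. ] [1.62 0.03 0.01]
```

>>> {"method": "move_arm", "body": {"commands": [{"dx": 0,"dy": 4,"dz": -30,"rx": 0,"ry": 0,"rz": 0},{"dx": 0,"dy": 6,"dz": -50,"rx": 0,"ry": 0,"rz": 0},{"dx": 0,"dy": 6,"dz": -50,"rx": 0,"ry": 0,"rz": 0},{"dx": 0,"dy": 6,"dz": -50,"rx": 0,"ry": 0,"rz": 0},{"dx": 0,"dy": 6,"dz": -50,"rx": 0,"ry": 0,"rz": 0},{"dx": 0,"dy": 5,"dz": -50,"rx": 0,"ry": 0,"rz": 0},{"dx": 0,"dy": 4,"dz": -35,"rx": 0,"ry": 0,"rz": 0},{"dx": 0,"dy": 0,"dz": 0,"rx": 0,"ry": 0,"rz": 0}]}}

```text
t: 19.4
eef_pos: [487.8, -355.3, 90.7]
eef_rot: [0.48, -0.513, 0.481, 0.523]
wrist_force: [-0.1, -0.4, -0.6]
width: 18.7
```

Run:
```python
from h import *
plan([492,-386,19],ori(0.065,0,1))
```

```text
pos [ 487.8 -355.3   90.7] F [-0.1  -0.43 -0.6 ] w 18.7 t 19.4 total d [ 71.3  -2.6 -31.6] rv [ 0.6  0.5 -0.6] n 2
   [ 35.7  -1.3 -15.8] [ 0.29  0.27 -0.3 ]
   [ 35.8  -1.2 -15.6] [ 0.29  0.27 -0.3 ]
```

>>> {"method": "move_arm", "body": {"commands": [{"dx": 8,"dy": -1,"dz": -16,"rx": 0.3,"ry": 0.5,"rz": -0.6},{"dx": 14,"dy": -1,"dz": -12,"rx": 0,"ry": 0,"rz": 0},{"dx": 14,"dy": 0,"dz": 0,"rx": 0,"ry": 0,"rz": 0},{"dx": 14,"dy": 0,"dz": 0,"rx": 0,"ry": 0,"rz": 0},{"dx": 8,"dy": 0,"dz": 0,"rx": 0,"ry": 0,"rz": 0},{"dx": 0,"dy": 0,"dz": 0,"rx": 0,"ry": 0,"rz": 0}]}}

```text
t: 20.15
eef_pos: [492.3, -378.1, 25.7]
eef_rot: [0.481, -0.517, 0.48, 0.521]
wrist_force: [-0.3, 0.1, 0.5]
width: 18.9
```

Run:
```python
from h import *
plan([492,-386,18],ori(0.065,0,1))
```

```text
pos [ 492.3 -378.1   25.7] F [-0.32  0.11  0.46] w 18.9 t 20.15 total d [ 7.6  0.9 -7.9] rv [ 0.7  0.4 -0.2] n 1
   [ 7.6  0.9 -7.9] [ 0.7   0.36 -0.16]
```

>>> {"method": "move_arm", "body": {"commands": [{"dx": 3,"dy": 0,"dz": 0,"rx": 0,"ry": 0.3,"rz": 0},{"dx": 2,"dy": 0,"dz": 0,"rx": 0,"ry": 0,"rz": 0},{"dx": 1,"dy": 0,"dz": 0,"rx": 0,"ry": 0,"rz": 0}]}}

```text
t: 20.52
eef_pos: [493.2, -378.0, 20.4]
eef_rot: [0.48, -0.519, 0.481, 0.519]
wrist_force: [0.1, 0.5, 0.1]
width: 18.9
```

>>> {"method": "move_arm", "body": {"commands": [{"dx": 0.8,"dy": 0,"dz": 0,"rx": 0,"ry": 0,"rz": 0},{"dx": 0.8,"dy": 0,"dz": 0,"rx": 0,"ry": 0,"rz": 0}]}}

```text
t: 20.78
eef_pos: [493.4, -378.3, 19.1]
eef_rot: [-0.48, 0.519, -0.481, -0.519]
wrist_force: [-0.5, 0.3, 0.5]
width: 19.0
```

>>> {"method": "move_arm", "body": {"commands": [{"dx": 0.7,"dy": 0,"dz": 0,"rx": 0,"ry": 0,"rz": 0},{"dx": 0.5,"dy": 0,"dz": 0,"rx": 0,"ry": 0,"rz": 0}]}}

```text
t: 21.02
eef_pos: [493.4, -378.4, 18.4]
eef_rot: [-0.48, 0.519, -0.481, -0.519]
wrist_force: [-1.4, 1.1, 7.0]
width: 18.5
```

>>> {"method": "move_arm", "body": {"commands": [{"dx": 0.5,"dy": 0,"dz": 0,"rx": 0,"ry": 0,"rz": 0}]}}

```text
t: 21.15
eef_pos: [493.4, -378.4, 18.4]
eef_rot: [-0.48, 0.519, -0.481, -0.519]
wrist_force: [-1.6, 0.9, 5.9]
width: 18.8
```

Contact at the expected height. Release and retreat.

>>> {"method": "move_arm", "body": {"commands": [{"dx": 0,"dy": 0,"dz": 0,"rx": 0,"ry": 0,"rz": 0},{"dx": 0,"dy": 0,"dz": 0,"rx": 0,"ry": 0,"rz": 0},{"dx": 0,"dy": 0,"dz": 0,"rx": 0,"ry": 0,"rz": 0},{"dx": -10,"dy": 0,"dz": 0,"rx": 0,"ry": 0,"rz": 0},{"dx": -35,"dy": 0,"dz": 0,"rx": 0,"ry": 0,"rz": 0},{"dx": -50,"dy": 0,"dz": 0,"rx": 0,"ry": 0,"rz": 0},{"dx": -50,"dy": 0,"dz": 0,"rx": 0,"ry": 0,"rz": 0},{"dx": 0,"dy": 0,"dz": 0,"rx": 0,"ry": 0,"rz": 0}], "hand": 0}}

```text
t: 22.15
eef_pos: [493.9, -378.1, 169.2]
eef_rot: [-0.48, 0.52, -0.48, -0.519]
wrist_force: [-0.3, -0.4, -0.2]
width: 44.1
```

Run:
```python
from h import *
s=cam('scene','s30.png');t=cam('top','t30.png')
a=s['frame'][120:390,180:490];cv2.imwrite('pics/z30.png',cv2.resize(a,None,fx=2.2,fy=2.2,interpolation=cv2.INTER_CUBIC))
```

```text
(no output)
```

View pics/z30.png

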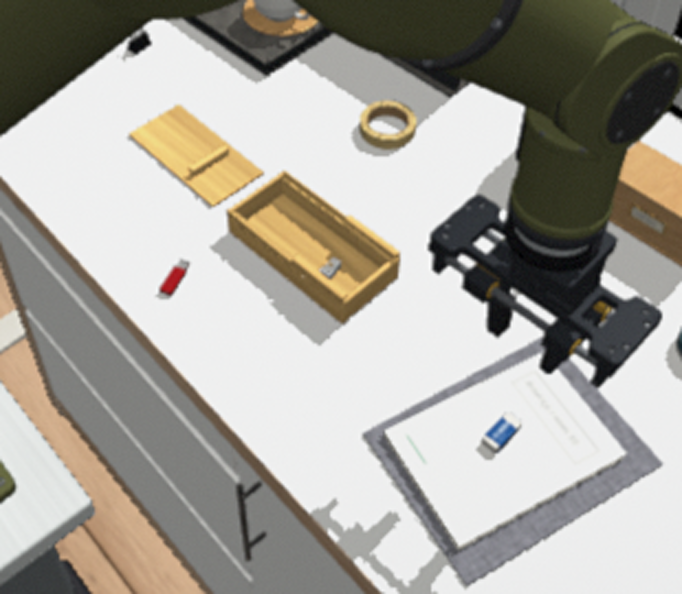

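View pics/t30.png

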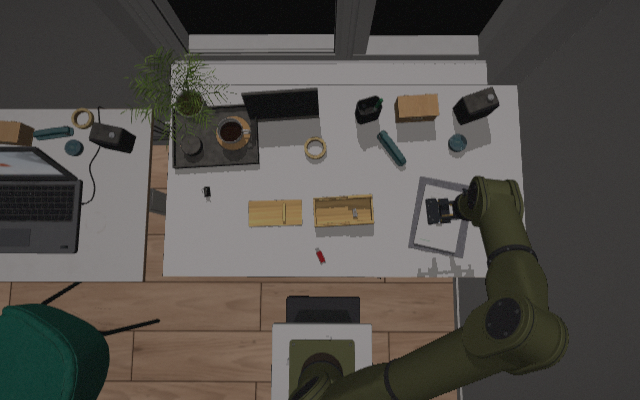

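Run:
```python
from h import *
print(job.sign_off())
```

```text
the job is handed in; nothing more can be done
None
```

The pencil box is open, the eraser is on the notebook, and the job was handed in at about 22 s of the 58 s allowed.

- **Lid:** I pressed it behind the bar and the front end rose over the stop lip. The force peaked at about 16 N for a moment, then held at around 6 N, above the suggested 1 to 3 N. I slid it forward about 78 mm, gripped it by the bar, and laid it flat and right side up on the desk in front of the box, with a gap of roughly 35 mm.
- **Eraser:** I lifted it from the front half of the box and laid it flat near the middle of the notebook. It touched down at the height I expected.

**Last checks:**
- The final scene and top pictures show the lid flat on the desk and the eraser on the notebook.
- The sharpener is still in the box.
- The stapler, tape roll, memory stick and binder clip look where they started; I compared them by eye.
- The gripper was open, about 170 mm up, and touching nothing.

**Disagreements:** The two cameras differed by about 4 mm along the box. Estimates of the slide ranged from 75 to 82 mm. I went ahead because the pictures showed the lid clear of the rails. The eraser came down about 8 mm from where I aimed, still well inside the notebook.

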